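# Load the tumbling barrel, shut it and pin it

### The job

Load the barrel tumbler for deburring: lower every flanged stub axle standing on the bench through the port in the barrel's sloping wall without touching the rubber rim with anything, letting each go only once its flange is well inside so that it does not drop far. When all are in, swing the cover shut and lock it by pushing one bent pin in from the left, right through the three ears on its left, and the other in from the right, right through the three ears on its right. Leave everything else on the bench where it is.

Things in the scene. Friction and masses are not known exactly. Their poses are not given: they have to be found in the camera images.
- tumbler: Barrel tumbler, immovable: hexagonal steel barrel 220 mm across flats, 240 long. Origin: middle of its base on the bench; x away from the robot, y left along the barrel, z up; may stand turned 0.12 rad. Barrel axis 135 mm up; front wall upright at x -110 mm; top ridge at x 0, z 262. Uprights at y +-143 (z to 152); motor x -35..95, y -340..-160, z to 160 mm. Stub inside: origin within the walls, z < 190.
- port (a point): Centre of the port, in the plane of the wall that slopes at 30 deg down towards the robot, from the ridge to the front edge (x -110, z 199 mm in the tumbler's frame). Axes as the tumbler's. Opening 96 mm up the slope (78 mm in x for a straight descent) x 150 mm in y. Below it is a fixed bed of ceramic chips, 112 mm up under the centre; slick and sloping 22 deg down to the back, so parts slide off.
- port_rim: Black rubber rim round the port, 8 mm wide, 6 mm proud of the wall and 5 mm down through it. Nothing may touch it (1 N); the cover may lie over it. Its origin is the tumbler's origin, so use port for its place.
- cover (a joint): Cover hinge, rad: 0 shut (under 0.04 will do), 2.75 fully open, where it starts, leaning back behind the port on its stop. Growing, it turns up and back. Hinge line along the tumbler's y at x -8, z 269 mm of its frame. Stiff (0.22 N m friction, damped): stays leaning back; pushed forwards past upright, to under about 1.3 rad, it sinks shut by itself in 1 to 4 s, or may be pressed home.
- cover_edge (a point): Middle of the cover's free edge, 118 mm from the hinge; x points to the hinge, y along it, z out of the outer face, which looks to the back when open. Aluminium plate 115 x 200 x 5 mm; bar handle on the outer face, 70 mm along y, 30 high, 35 mm from the hinge; ears on the outer face at the edge at y +-80 (12 mm thick, 45 high, 31 mm past the edge).
- hasp_left (a point): Middle of the left lock, on its hole line; axes as the tumbler's. With the cover shut, its 12 mm thick ear stands between two fixed 6 mm ears (gaps 3 mm): 30 mm in all along y, 15 each way from here. 20 mm holes on one line along y through this point. Ears reach 17 mm from the line all round. The line lies 28 mm before and 28 mm above the front edge of the sloping wall.
- hasp_right (a point): Middle of the right lock, mirror image of the left, 160 mm from it. Each pin goes in from the outer side (left lock: from the left, right lock: from the right); it is through when it passes all three ears and its tip stands 8 mm or more beyond the inner one, and it may be pushed on until its arm meets the outer one.
- pin_a: Bent locking pin, dark steel bar 14 mm thick, 0.14 kg, lying flat between the robot and the stubs. Shank tapered over 7 mm at the tip; at its other end an arm 45 mm long at a right angle. Origin on the shank's centre line, 75 mm from the tip, 30 mm from the arm's centre line. x points to the tip, z up as it lies, arm towards -y. Either pin fits either lock.
- pin_a_tip (a point): Tip of pin_a, on the centre line.
- pin_a_bend (a point): Corner of pin_a where shank and arm centre lines meet.
- pin_b: The other bent pin, lying in front of the motor, to the robot's right; the same, but its arm points to its +y.
- pin_b_tip (a point): Tip of pin_b, on the centre line.
- pin_b_bend (a point): Corner of pin_b where shank and arm centre lines meet.
- stub_1: Flanged stub axle, plain turned steel, 0.38 kg, standing upright on the bench on its flange: flange 54 mm diameter x 10 mm, collar 32 mm x 10 mm, then a shaft of 22 mm diameter up to 75 mm. Origin: centre of the flange's underside; z along the shaft. There are 3 to 5 of them; an absent one reads None.
- stub_2: Another stub axle like stub_1 (or absent: None).
- stub_3: Another stub axle like stub_1 (or absent: None).
- stub_4: Another stub axle like stub_1 (or absent: None).
- stub_5: Another stub axle like stub_1 (or absent: None).
- grease_tin: Grey grease tin, 60 mm diameter, 100 mm tall, standing on the bench; leave it alone. Origin at its foot.
- spanner: Spanner 190 mm long lying on the bench; leave alone.
- screwdriver: Screwdriver 200 mm long; leave alone.
- bearing: Ball-bearing ring 62 mm diameter, 18 mm high; leave alone.
- bush: Brass bush 44 mm diameter, 55 mm high, open at both ends; leave alone.
- small_parts: Open red box 100 x 150 x 50 mm; leave alone.
Things that resemble listed ones, but are neither listed nor needed, are in the scene too. What is shaped like the stub_1 but blue or pink is not meant.

How it is judged (in metres and radians):
On the way, in this order (a step that is already met when the one before it is completed fails the run):
1. every stub axle is inside the barrel (x of stub_1 in the frame of tumbler between -0.112 and 0.112 m and y of stub_1 in the frame of tumbler between -0.12 and 0.12 m and z of stub_1 in the frame of tumbler between 0.03 and 0.19 m and x of stub_2 in the frame of tumbler between -0.112 and 0.112 m and y of stub_2 in the frame of tumbler between -0.12 and 0.12 m and z of stub_2 in the frame of tumbler between 0.03 and 0.19 m and x of stub_3 in the frame of tumbler between -0.112 and 0.112 m and y of stub_3 in the frame of tumbler between -0.12 and 0.12 m and z of stub_3 in the frame of tumbler between 0.03 and 0.19 m and x of stub_4 in the frame of tumbler between -0.112 and 0.112 m and y of stub_4 in the frame of tumbler between -0.12 and 0.12 m and z of stub_4 in the frame of tumbler between 0.03 and 0.19 m and x of stub_5 in the frame of tumbler between -0.112 and 0.112 m and y of stub_5 in the frame of tumbler between -0.12 and 0.12 m and z of stub_5 in the frame of tumbler between 0.03 and 0.19 m and linear speed of each of stub_1, stub_2, stub_3, stub_4, stub_5 below 0.05 m/s), for 0.2 s.
2. the cover is shut (value of joint cover below 0.04 rad), for 0.2 s.
3. both locks are pinned (value of joint cover below 0.04 rad and ((y of pin_a_tip in the frame of tumbler below 0.057 m and y of pin_a_bend in the frame of tumbler above 0.095 m and x of pin_a in the frame of tumbler between -0.152 and -0.124 m and x of pin_a_tip in the frame of tumbler between -0.154 and -0.122 m and z of pin_a_tip in the frame of tumbler between 0.206 and 0.246 m and z of pin_a_bend in the frame of tumbler between 0.196 and 0.256 m and y of pin_b_tip in the frame of tumbler above -0.057 m and y of pin_b_bend in the frame of tumbler below -0.095 m and x of pin_b in the frame of tumbler between -0.152 and -0.124 m and x of pin_b_tip in the frame of tumbler between -0.154 and -0.122 m and z of pin_b_tip in the frame of tumbler between 0.206 and 0.246 m and z of pin_b_bend in the frame of tumbler between 0.196 and 0.256 m) or (y of pin_b_tip in the frame of tumbler below 0.057 m and y of pin_b_bend in the frame of tumbler above 0.095 m and x of pin_b in the frame of tumbler between -0.152 and -0.124 m and x of pin_b_tip in the frame of tumbler between -0.154 and -0.122 m and z of pin_b_tip in the frame of tumbler between 0.206 and 0.246 m and z of pin_b_bend in the frame of tumbler between 0.196 and 0.256 m and y of pin_a_tip in the frame of tumbler above -0.057 m and y of pin_a_bend in the frame of tumbler below -0.095 m and x of pin_a in the frame of tumbler between -0.152 and -0.124 m and x of pin_a_tip in the frame of tumbler between -0.154 and -0.122 m and z of pin_a_tip in the frame of tumbler between 0.206 and 0.246 m and z of pin_a_bend in the frame of tumbler between 0.196 and 0.256 m))), for 0.2 s.
At the end, for the whole second after the job is handed in: Every stub axle that was on the bench lies at rest inside the barrel, the cover is shut (below 0.04 rad), and one pin is at rest through the three ears of each lock, sticking out at least 8 mm beyond the inner ear (all of step 1 and all of step 3 and linear speed of each of pin_a, pin_b below 0.03 m/s); the robot touches nothing.
It fails at once if something touches the rubber rim of the port with more than 1 N (contact force between port_rim and anything else above 1 N).
It fails at once if a stub axle is dropped in from above the port or thrown (faster than 1.5 m/s) (linear speed of any of stub_1, stub_2, stub_3, stub_4, stub_5 above 1.5 m/s).
It fails at once if something else on the bench is moved more than 60 mm or knocked over (distance of any of grease_tin, spanner, screwdriver, bearing, bush, small_parts from where it was at the start of the episode above 0.06 m or angle between grease_tin's own z axis and vertical above 0.6 rad).
Of stub_1, stub_2, stub_3, stub_4, stub_5 only 3 to 5 are there at a start; the rules pass over those that are not, and their reading is None.
At some moment in a run one of stub_1, stub_2, stub_3, stub_4, stub_5, pin_a, pin_b may be knocked a few centimetres aside while the robot is not near it.
It also fails if it takes over 210 s, if anything falls off the work surface, if the arm or the gripper's body presses on something with over 40 N, if the wrist force passes 120 N, or if a joint passes its speed limit or range.

### The arm

A 7-joint arm with a two-finger parallel gripper is mounted at the origin on the work surface. World frame = base frame: x ahead of the robot, y to its left, z up, the work surface at z = 0. Lengths are in mm, angles in rad, forces in N, time in s.
With the tool pointing down it reaches from about 425 to 825 mm from the base axis. Payload 3.6 kg.
Tool frame: the origin (TCP) lies midway between the tips of the shut fingers; the grasp point (between the pads) lies 19 mm behind it; z points along the fingers, y is the direction in which the jaws open and shut (so a half turn about z gives the same grasp; the last joint's range is limited). The gripper opens to 85 mm and grips with 20 to 120 N. Pads are 22 mm wide; open, the fingers measure 114 mm over their backs; the gripper's body (76 mm by 85 mm) begins 54 mm behind the grasp point. The pads swing forward as they close: fully open they stand 13 mm farther back than shut.
Start: joints at [-1.319, 0.615, -0.013, 1.423, 0.008, 1.103, -0.04], TCP at [178.224, 625.059, 231.297] pointing down, gripper open.
Joint ranges: [-3.12, 3.12], [-0.3, 2.06], [-1.34, 1.32], [0.26, 2.42], [-1.36, 4.5], [0.01, 1.98], [-2.84, 2.84]. Speed limits (rad/s): [2.79, 2.79, 3.14, 3.14, 3.14, 3.14, 3.14].

### API

Orientations are given as a unit quaternion [w, x, y, z].
In Python, from plant import telemetry, eyes, manip gives the robot as it stands.
- The arm moves only by the tool carry_out, never from a script. Its argument "steps" is a list of rows, each a list of 4 numbers: the shift along the tool's x, y, z in mm, then the turn about the tool's z in degrees. A call has 1 to 8 rows; each row is the pose to reach, as a shift and turn from the pose commanded when the call began, along the tool's axes at that moment; what a row does not reach only later rows make up. A row lasts 1/12 s, in which the tool goes at most 41.7 mm and 7.16 degrees, less where a joint would pass 70% of its speed; a pose out of reach is approached as far as the arm can. A call with a gripper value outside its range is refused whole. "hand" is the opening, from -1 (shut) to 1 (fully open), so that 0 is half open, set as the call begins (left out, the last holds). The fingers move at their own pace and stop on an object; the grip force is fixed at half the most. Time passes only in rows, so rows that repeat a pose let the fingers close. It gives the time, the measured TCP pose, the force and the opening at its end, in the units of the state.
- telemetry.state(): the state, without advancing time (a new reading comes with each control period).
- eyes.snapshot(name): name is "scene" or "top" or "wrist"; returns the picture (420x560x3 uint8, red, green, blue); there is no depth.
- eyes.camera_params(name): a dict with "fx", "fy", "cx", "cy" (pixels), "k1" (the pictures are not rectified: a ray, as slopes to the right and down, at radius r is drawn at 1 + k1 r^2 times it, then the intrinsics apply), "position" and "rotation" of the camera in the world. Camera axes: x right, y up, looking along -z (the intrinsics and any distortion apply to the point x, -y, -z); pixel columns grow to the right and rows downward; lengths in mm; the calibration is good to about 2 mm. A picture is of the moment at which its call begins: read the wrist's pose just before it. camera_params takes no time and is no camera call; for the wrist camera it gives the pose at the moment of the call.
- manip.sign_off(): hands the job in, once; it reports no verdict.
The state is a dict: "time_s": time; "q": joint angles; "joint_velocities": joint speeds; "joint_torque": joint torques, N m; "eef_pos": TCP position; "tool_rot": TCP orientation; "ft_force": force on the tool from outside, world axes, zero at the start; "moment": the same for the moment, N m; "finger_gap": finger opening in mm.
Only numpy, scipy, OpenCV 4.12 (cv2) and the standard library are available. Lean on these libraries where they do the work, as an engineer would, in place of code of your own. Each camera call takes 0.05 s, during which the arm holds its last target. There are 200 camera calls.

## Working session

There is one attempt and no reset: what is moved stays moved. The work goes in short steps, Python scripts to look and compute and a tool call to move; the robot and the scene stay as the last step left them, time stands still between calls to the robot, and variables do not carry over. Pictures are saved under pics/ and viewed, and the job is handed in when it is done.

Besides the shell and the picture viewer there is one more tool, called after "Emit:" as a command line: name --pt "numbers of a row" for each row, then --argument value for the rest. carry_out: Moves the arm, as the interface text tells. Its arguments: {"type":"object","properties":{"steps":{"type":"array","items":{"type":"array","items":{"type":"number"}}},"hand":{"type":"number"}},"required":["steps"]}

```bash
ls; mkdir -p pics; python3 - <<'E'
from plant import telemetry, eyes, manip
import cv2
print(telemetry.state())
for n in ["scene","top","wrist"]:
    p=eyes.camera_params(n); print(n,p)
    im=eyes.snapshot(n); cv2.imwrite(f"pics/{n}0.png",im[:,:,::-1])
E
```

```text
pics
{'time_s': 0.0, 'q': array([-1.31949983,  0.61594813, -0.01259777,  1.42495313,  0.00809096,
        1.10341579, -0.04043874]), 'joint_velocities': array([ 0.00035731,  0.00014992, -0.00024085, -0.00092952, -0.00106069,
        0.0004826 ,  0.00060791]), 'joint_torque': array([-2.18426080e-04, -4.69219351e+01,  2.58979462e-01, -1.71039838e+01,
        9.86792555e-03,  9.75927076e-03,  1.57711105e-05]), 'eef_pos': array([178.03556703, 624.31540831, 230.10149361]), 'tool_rot': array([-1.63535857e-04,  1.38447529e-01,  9.90368868e-01, -1.32711010e-03]), 'ft_force': array([ 0.53910172, -0.67320867, -0.86752644]), 'moment': array([0.05882104, 0.05494755, 0.02601414]), 'finger_gap': 85.22931513642523}
scene {'fx': 408.88817982722304, 'fy': 408.88817982722304, 'cx': 275.84492529256255, 'cy': 211.42327079008516, 'k1': -0.03396887899006297, 'position': array([1473.1276807 ,  -90.06760055,  920.33654116]), 'rotation': array([0.66185113, 0.31103383, 0.30103472, 0.61203688])}
top {'fx': 485.5518812997118, 'fy': 485.5518812997118, 'cx': 288.13520232154167, 'cy': 203.09115026433014, 'k1': -0.17196569245830645, 'position': array([ 182.99757817,  -17.26079414, 1846.50775771]), 'rotation': array([-0.68763732, -0.06845265,  0.0743465 ,  0.71898662])}
wrist {'fx': 289.64779644785847, 'fy': 289.64779644785847, 'cx': 282.2684511728103, 'cy': 212.1388188677911, 'k1': -0.0006968352276606468, 'position': array([102.02759305, 646.46731058, 372.54389846]), 'rotation': array([ 0.78826429, -0.12623019, -0.0946736 ,  0.59476236])}
```

View pics/scene0.png

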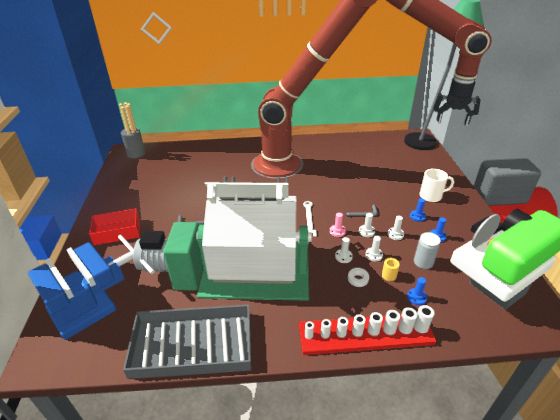

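View pics/top0.png

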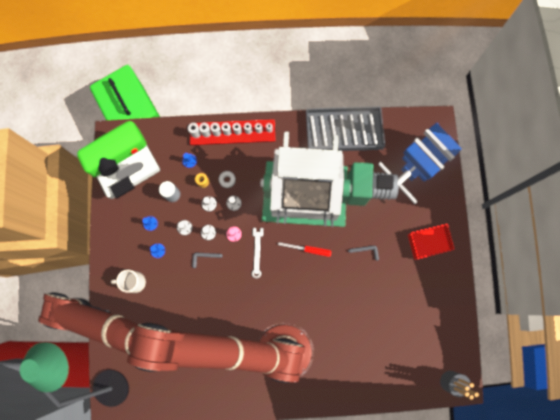

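View pics/wrist0.png

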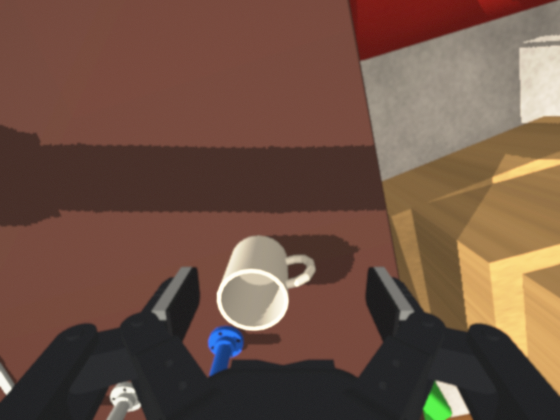

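```bash
cat > h.py <<'E'
import numpy as np, cv2
from scipy.spatial.transform import Rotation as R
from scipy.optimize import least_squares
from plant import telemetry, eyes, manip
def quat(q): return R.from_quat([q[1],q[2],q[3],q[0]])
def ray(p,u,v):
    xd=(u-p['cx'])/p['fx']; yd=(v-p['cy'])/p['fy']
    x,y=xd,yd
    for _ in range(20):
        f=1+p['k1']*(x*x+y*y); x,y=xd/f,yd/f
    d=quat(p['rotation']).apply([x,-y,-1.]); return np.array(p['position']),d/np.linalg.norm(d)
def onz(p,u,v,z):
    o,d=ray(p,u,v); return o+d*(z-o[2])/d[2]
def proj(p,X):
    c=quat(p['rotation']).inv().apply(np.atleast_2d(X)-p['position'])
    x=c[:,0]/-c[:,2]; y=-c[:,1]/-c[:,2]; f=1+p['k1']*(x*x+y*y)
    return np.c_[p['cx']+p['fx']*x*f,p['cy']+p['fy']*y*f]
def tri(obs):
    A=np.zeros((3,3));b=np.zeros(3)
    for p,u,v in obs:
        o,d=ray(p,u,v);M=np.eye(3)-np.outer(d,d);A+=M;b+=M@o
    X=np.linalg.solve(A,b)
    return X,[np.linalg.norm(proj(p,X)[0]-[u,v]) for p,u,v in obs]
def crop(im,x0,y0,x1,y1,s,name):
    c=cv2.resize(im[y0:y1,x0:x1],None,fx=s,fy=s,interpolation=cv2.INTER_CUBIC)
    cv2.imwrite(name,c)
E
python3 - <<'E'
from h import *
t=cv2.imread('pics/top0.png'); s=cv2.imread('pics/scene0.png')
crop(t,140,130,400,290,3,'pics/tc.png'); crop(s,180,160,460,300,2.8,'pics/sc.png')
pt=eyes.camera_params('top')
for u,v in [(209,203),(234,202),(184,228),(208,232),(234,234)]: print(u,v,onz(pt,u,v,40))
E
```

```text
209 203 [566.76699944 260.66172866  40.        ]
234 202 [566.42162088 164.86387085  40.        ]
184 228 [474.29604979 357.5300891   40.        ]
208 232 [455.28698951 265.99439263  40.        ]
234 234 [443.61085599 167.77120745  40.        ]
```

View pics/tc.png

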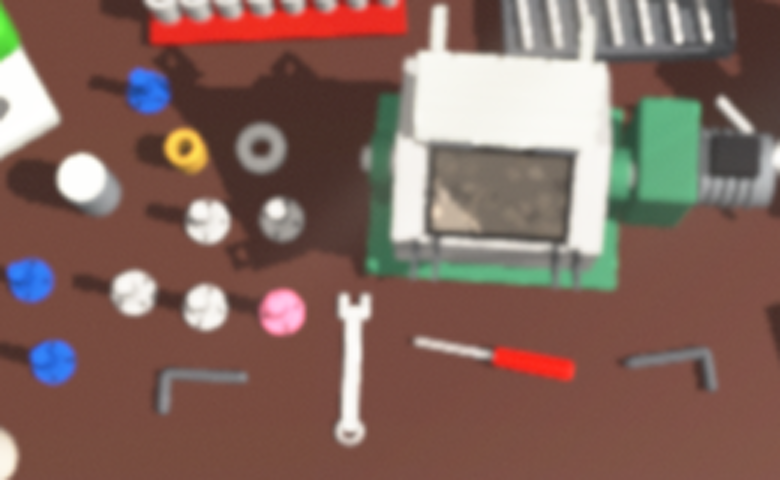

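View pics/sc.png

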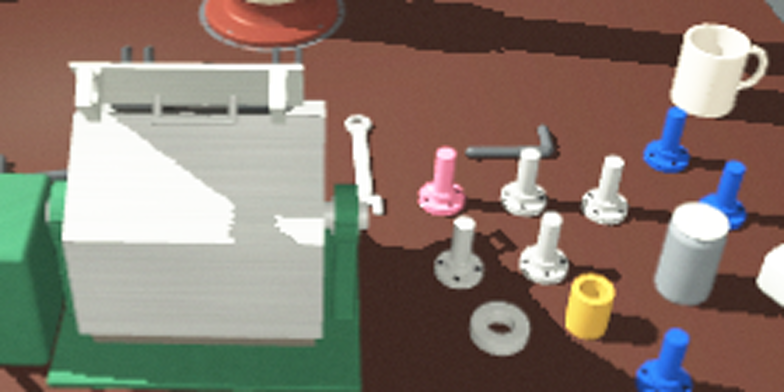

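```bash
python3 - <<'E'
from h import *
np.set_printoptions(precision=1,suppress=True)
s=telemetry.state(); p=eyes.camera_params('wrist')
T=quat(s['tool_rot']); print(T.as_matrix()); print('cam in tool',T.inv().apply(p['position']-s['eef_pos']))
C=T.inv()*quat(p['rotation']); print('axes in tool',C.as_matrix())
pt=eyes.camera_params('top');ps=eyes.camera_params('scene')
f=lambda x,y:(140+x/3,130+y/3); g=lambda x,y:(180+x/2.8,160+y/2.8)
# shaft top
for n,a,b in [('S1',(208,213),(463,223)),('S1x',(275,208),(463,223)),('S2',(205,213),(551,219)),('S3',(134,285),(614,162)),('S4',(206,298),(530,155)),('pink',(282,304),(446,154))]:
    print(n,tri([(pt,*f(*a)),(ps,*g(*b))]))
for n,a in [('pa tip',(246,377)),('pa bend',(167,375)),('pa arm end',(162,410)),('pb tip',(629,363)),('pb bend',(707,352)),('pb end',(713,387)),('scr tip',(415,342)),('scr end',(574,372)),('span',(350,445)),('span top',(355,295)),('port NW',(432,148)),('NE',(575,154)),('SE',(567,240)),('SW',(429,233)),('bear',(261,148)),('bush',(186,150))]:
    z=7 if n[0]=='p' and n[1]!='o' else (230 if n[0] in'pNS' else 5)
    print(n,onz(pt,*f(*a),z))
E
```

```text
[[-1.   0.3 -0. ]
 [ 0.3  1.  -0. ]
 [-0.  -0.  -1. ]]
cam in tool [  79.2    0.  -142.3]
axes in tool [[-0.   1.   0.3]
 [ 1.   0.  -0. ]
 [-0.   0.3 -1. ]]
S1 (array([562.6, 214.2,  65.4]), [np.float64(10.97177293457245), np.float64(13.47036156473711)])
S1x (array([570.6, 170.4,  70.3]), [np.float64(0.004148867444144098), np.float64(0.005145339306942316)])
S2 (array([569.9, 263.6,  67.4]), [np.float64(1.2627397061199364), np.float64(1.5789974691220212)])
S3 (array([483. , 357. ,  69.3]), [np.float64(2.206157130161921), np.float64(2.6187304341692013)])
S4 (array([462.1, 265.1,  70. ]), [np.float64(1.7488649487985635), np.float64(2.0221193785587834)])
pink (array([450.2, 169.6,  69.2]), [np.float64(1.3884550484495843), np.float64(1.5801129679995924)])
pa tip [367.1 219.1   7. ]
pa bend [373.6 320.1   7. ]
pa arm end [329.3 327.1   7. ]
pb tip [ 363.4 -267.     7. ]
pb bend [ 372.4 -368.     7. ]
pb end [ 327.5 -372.4    7. ]
scr tip [402.9   3.2   5. ]
scr end [ 355.5 -196.5    5. ]
span [276.3  90.2   5. ]
span top [466.6  77.3   5. ]
port NW [598.  -27.9 230. ]
NE [ 583.8 -191.3  230. ]
SE [ 484.1 -175.8  230. ]
SW [499.1 -20.2 230. ]
bear [665.9 194.    5. ]
bush [667.8 292.8   5. ]
```

Emit:
carry_out --pt "-258 -172 -14 -16" --pt "-258 -172 -14 -16" --pt "-258 -172 -14 -16" --pt "-258 -172 -14 -16" --pt "-258 -172 -14 -16" --pt "-258 -172 -14 -16" --pt "-258 -172 -14 -16" --pt "-258 -172 -14 -16"

```text
time_s: 0.82
eef_pos: [384.1, 382.6, 245.4]
tool_rot: [0.001, 0.004, 1.0, -0.002]
ft_force: [-0.2, 0.2, -0.2]
finger_gap: 85.6
```

Emit:
carry_out --pt "-101 -118 -7 0" --pt "-101 -118 -7 0" --pt "-101 -118 -7 0" --pt "-101 -118 -7 0" --pt "-101 -118 -7 0" --pt "-101 -118 -7 0" --hand 0

```text
time_s: 1.32
eef_pos: [481.7, 268.6, 252.0]
tool_rot: [-0.0, 0.002, 1.0, -0.001]
ft_force: [-0.4, 1.2, 0.6]
finger_gap: 42.5
```

```bash
cat >> h.py <<'E'
def snap(n,name):
    p=eyes.camera_params(n); im=np.ascontiguousarray(eyes.snapshot(n)[:,:,::-1]); cv2.imwrite(f'pics/{name}.png',im); 
    import pickle; pickle.dump(p,open(f'pics/{name}.pkl','wb')); return p,im
def ld(name):
    import pickle; return pickle.load(open(f'pics/{name}.pkl','rb')),cv2.imread(f'pics/{name}.png')
def st():
    s=telemetry.state(); T=quat(s['tool_rot']).as_matrix()
    print('t %.2f'%s['time_s'],'tcp',np.round(s['eef_pos'],1),'toolx ang %.2f'%np.degrees(np.arctan2(T[1,0],T[0,0])),'gap %.1f'%s['finger_gap'],'F',np.round(s['ft_force'],1),'q',np.round(s['q'],2)); return s,T
def rel(X,yaw=None):
    """world target TCP -> shift in tool axes"""
    s=telemetry.state(); T=quat(s['tool_rot']).as_matrix(); return np.round(T.T@(np.array(X)-s['eef_pos']),1)
E
python3 - <<'E'
from h import *
st(); snap('wrist','w1')
E
```

```text
t 1.32 tcp [481.7 268.6 252. ] toolx ang 179.76 gap 42.5 F [-0.4  1.2  0.6] q [-0.52  0.44 -0.04  1.68  0.02  1.02  1.  ]
```

View pics/w1.png

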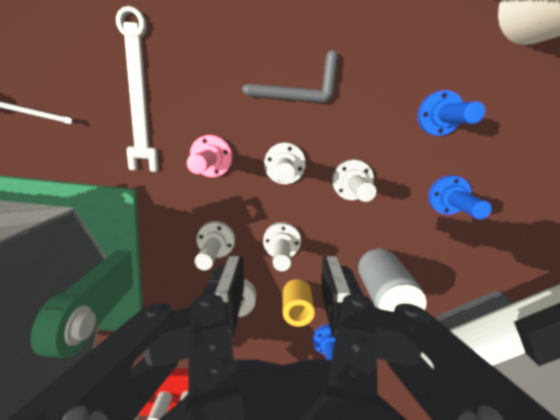

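```bash
python3 - <<'E'
from h import *
np.set_printoptions(precision=1,suppress=True)
p,im=ld('w1'); crop(im,180,120,390,280,3.7,'pics/w1c.png')
for n,f,t in [('S1',(215,240),(204,260)),('S2',(282,241),(282,262)),('S3',(354,180),(366,191)),('S4',(285,164),(286,172)),('pink',(210,156),(196,164))]:
    print(n,onz(p,*f,10),onz(p,*t,75))
for n,a in [('tip',(243,89)),('bend',(327,97)),('end',(332,52))]: print(n,onz(p,*a,7))
E
```

```text
S1 [570.5 171.2  10. ] [568.7 172.2  75. ]
S2 [572.6 267.8  10. ] [571.9 267.8  75. ]
S3 [483.6 365.3  10. ] [482.6 363.5  75. ]
S4 [461.6 272.3  10. ] [460.5 272.8  75. ]
pink [450.7 173.9  10. ] [451.2 173.8  75. ]
tip [369.4 220.6   7. ]
bend [379.1 324.8   7. ]
end [329.2 328.6   7. ]
```

View pics/w1c.png

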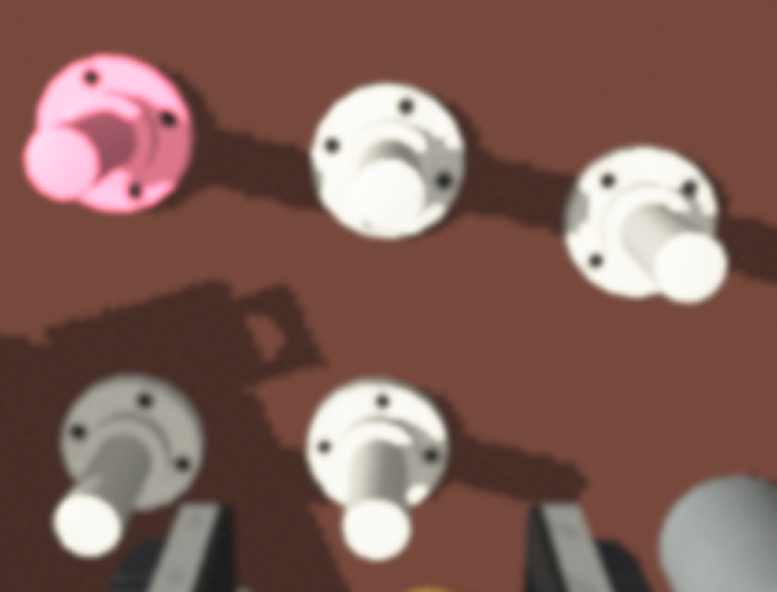

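Emit:
carry_out --pt "-44 -48 0 0" --pt "-88 -97 20 0" --pt "-88 -97 60 0" --pt "-88 -97 100 0" --pt "-88 -97 140 0" --pt "-88 -97 150 0" --pt "-88 -97 150 0"

```text
time_s: 1.95
eef_pos: [562.9, 174.2, 95.6]
tool_rot: [-0.007, -0.002, 1.0, -0.002]
ft_force: [-0.7, -0.4, -0.4]
finger_gap: 42.4
```

```bash
python3 - <<'E'
from h import *
np.set_printoptions(precision=1,suppress=True)
st(); p,im=snap('wrist','w2')
s=telemetry.state()
print(proj(p,[[569.6,171.7,75],[570,171.7,10]]))
print(rel([569.6,171.7,46]))
E
```

```text
t 1.95 tcp [562.9 174.2  95.6] toolx ang -179.79 gap 42.4 F [-0.7 -0.4 -0.4] q [-0.3  0.7 -0.   1.7  0.   0.7  1.2]
[[278.4 261.7]
 [279.5 226.5]]
[-5.  -3.7 53.1]
```

View pics/w2.png

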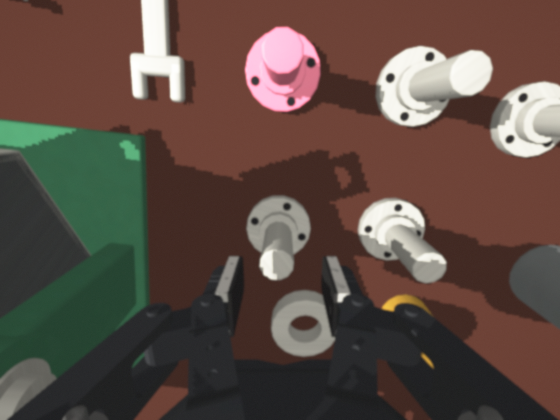

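Emit:
carry_out --pt "0 0 25 0" --pt "0 0 40 0" --pt "0 0 40 0" --pt "0 0 40 0"

```text
time_s: 2.33
eef_pos: [569.0, 176.2, 64.1]
tool_rot: [0.001, -0.002, 1.0, 0.001]
ft_force: [0.3, -0.4, 0.9]
finger_gap: 42.4
```

```bash
python3 - <<'E'
from h import *
np.set_printoptions(precision=1,suppress=True)
st();print(rel([569.6,171.7,46]))
E
```

```text
t 2.33 tcp [569.  176.2  64.1] toolx ang -179.78 gap 42.4 F [ 0.3 -0.4  0.9] q [-0.3  0.7 -0.   1.8  0.   0.7  1.2]
[-0.6 -4.6 18.1]
```

Emit:
carry_out --pt "0 -4 10 0" --pt "0 -4 18 0" --pt "0 -4 18 0"

```text
time_s: 2.58
eef_pos: [567.9, 169.6, 43.7]
tool_rot: [-0.001, -0.001, 1.0, -0.0]
ft_force: [-0.0, 0.4, -1.1]
finger_gap: 42.8
```

Emit:
carry_out --pt "0 0 0 0" --pt "0 0 0 0" --pt "0 0 0 0" --pt "0 0 0 0" --pt "0 0 0 0" --pt "0 0 0 0" --hand -1

```text
time_s: 3.08
eef_pos: [568.8, 170.4, 44.8]
tool_rot: [0.0, -0.001, 1.0, 0.0]
ft_force: [-0.1, -0.3, 3.5]
finger_gap: 20.5
```

Emit:
carry_out --pt "0 0 -20 0" --pt "0 0 -60 0" --pt "0 0 -100 0" --pt "0 0 -140 0" --pt "0 0 -180 0" --pt "0 0 -220 0" --pt "0 0 -260 0" --pt "0 0 -300 0"

```text
time_s: 3.75
eef_pos: [567.2, 169.6, 344.9]
tool_rot: [-0.002, -0.001, 1.0, -0.001]
ft_force: [1.4, 0.3, -4.3]
finger_gap: 20.2
```

```bash
python3 - <<'E'
from h import *
np.set_printoptions(precision=1,suppress=True)
st();snap('wrist','w3')
E
```

```text
t 3.75 tcp [567.2 169.6 344.9] toolx ang -179.92 gap 20.2 F [ 1.4  0.3 -4.3] q [-0.3  0.4 -0.   1.4  0.   1.3  1.2]
```

View pics/w3.png

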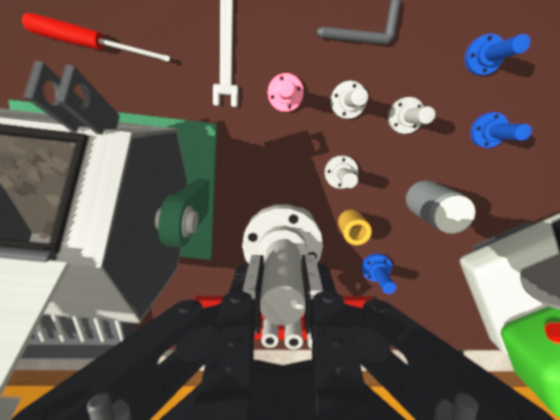

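Emit:
carry_out --pt "5 -10 -30 0" --pt "17 -40 -60 0" --pt "17 -75 -75 0" --pt "17 -110 -75 0" --pt "17 -150 -75 0" --pt "17 -190 -75 0" --pt "17 -190 -75 0" --pt "17 -190 -75 0"

```text
time_s: 4.47
eef_pos: [550.8, -24.2, 417.7]
tool_rot: [-0.002, 0.003, 1.0, -0.001]
ft_force: [-0.3, 1.3, -3.4]
finger_gap: 20.6
```

```bash
python3 - <<'E'
from h import *
np.set_printoptions(precision=1,suppress=True)
st();snap('wrist','w4')
E
```

```text
t 4.47 tcp [550.8 -24.2 417.7] toolx ang 179.61 gap 20.6 F [-0.3  1.3 -3.4] q [-0.   0.3  0.   1.4 -0.   1.4  1.6]
```

View pics/w4.png

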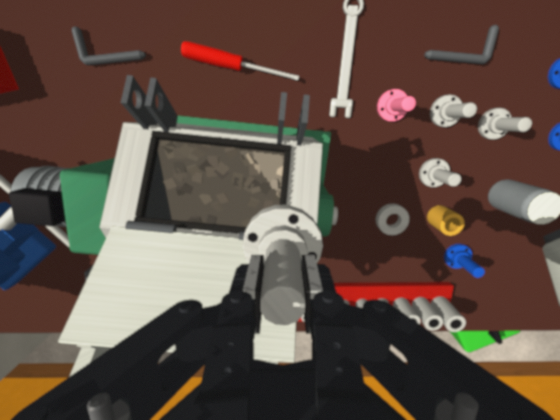

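```bash
python3 - <<'E'
from h import *
p,im=ld('w4'); crop(im,90,60,350,260,3,'pics/w4c.png')
E
```

```text
(no output)
```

View pics/w4c.png

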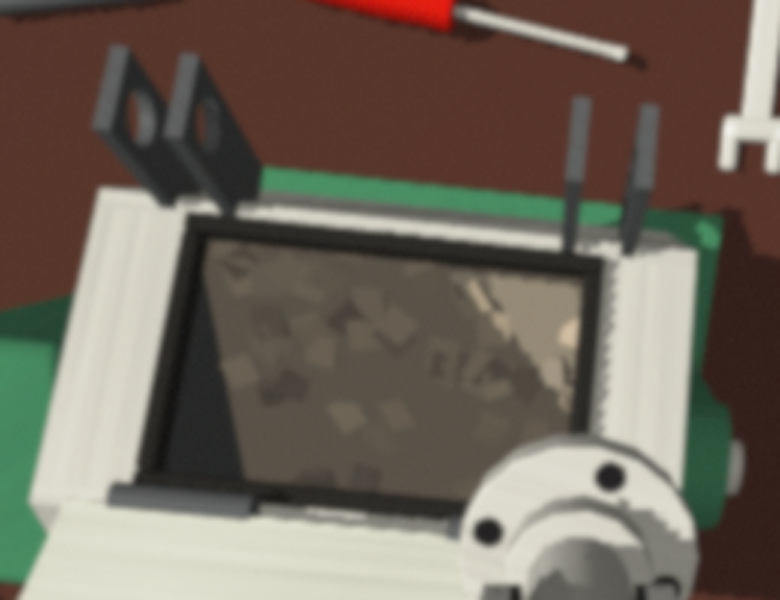

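```bash
cat > fit.py <<'E'
from h import *
np.set_printoptions(precision=2,suppress=True)
p,im=ld('w4')
c30,s30=np.cos(np.pi/6),.5
def slope(x,y,n,):  # point on wall plane at tumbler x, offset n along normal
    return [x-s30*n, y, 199+(x+110)*np.tan(np.pi/6)+c30*n]
def model(cx):
    return np.array([[-110,-120,199],[-110,120,199],slope(cx-56*c30,-83,6),slope(cx-56*c30,83,6),slope(cx+56*c30,-83,6),[-138,-92,227],[-138,-68,227]])
px=np.array([(97,190),(697,248),(190,213),(603,258),(140,480),(140,120),(207,127)])/3+[90,60]
def toW(v,M):
    c,s=np.cos(v[2]),np.sin(v[2]); return np.c_[v[0]+c*M[:,0]-s*M[:,1], v[1]+s*M[:,0]+c*M[:,1], M[:,2]]
f=lambda v:(proj(p,toW(v,model(v[3])))-px).ravel()
r=least_squares(f,[595,-105,-.09,-55],loss='soft_l1')
print(r.x, '\n',f(r.x).reshape(-1,2))
import json; json.dump(list(r.x),open('tum.json','w'))
print('port',toW(r.x,np.array([slope(r.x[3],0,0)])), toW(r.x,np.array([[-138,80,227],[-138,-80,227],[64,0,363]])))
E
python3 fit.py
```

```text
[ 599.08 -103.95   -0.1   -54.78] 
 [[ 2.45  0.43]
 [ 1.68  1.13]
 [-0.42 -0.58]
 [ 2.76 -1.47]
 [-2.04  4.39]
 [-0.84 -0.2 ]
 [-0.68 -0.22]]
port [[544.6  -98.22 230.88]] [[ 470.2    -9.96  227.  ]
 [ 453.48 -169.09  227.  ]
 [ 662.73 -110.64  363.  ]]
```

```bash
cat >> fit.py <<'E'
def draw(name,out,v,box,s):
    p,im=ld(name); M=[]
    cx=v[3]
    lines=[]
    for h,w,n,col in [(48,75,6,(0,255,0)),(56,83,6,(0,0,255)),(56,83,0,(255,255,0))]:
        q=[slope(cx+a*h*c30,b*w,n) for a,b in [(-1,-1),(-1,1),(1,1),(1,-1)]]
        lines.append((q,col))
    lines.append(([[-110,-120,199],[-110,120,199],[0,120,262],[0,-120,262]],(255,0,255)))
    x0,y0,x1,y1=box
    im=cv2.resize(im[y0:y1,x0:x1],None,fx=s,fy=s,interpolation=cv2.INTER_CUBIC)
    for q,col in lines:
        u=(proj(p,toW(v,np.array(q)))-[x0,y0])*s+ (s-1)/2
        cv2.polylines(im,[u.round().astype(int).reshape(-1,1,2)],True,col,1)
    for y in (-92,-68,68,92):
        u=((proj(p,toW(v,np.array([[-138,y,227]])))-[x0,y0])*s)[0]; cv2.circle(im,tuple(int(k) for k in u),3,(0,255,255),-1)
    cv2.imwrite(out,im)
if __name__=='__main__': draw('w4','pics/w4d.png',r.x,(90,60,350,260),3)
E
python3 fit.py >/dev/null
```

```text
(no output)
```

View pics/w4d.png

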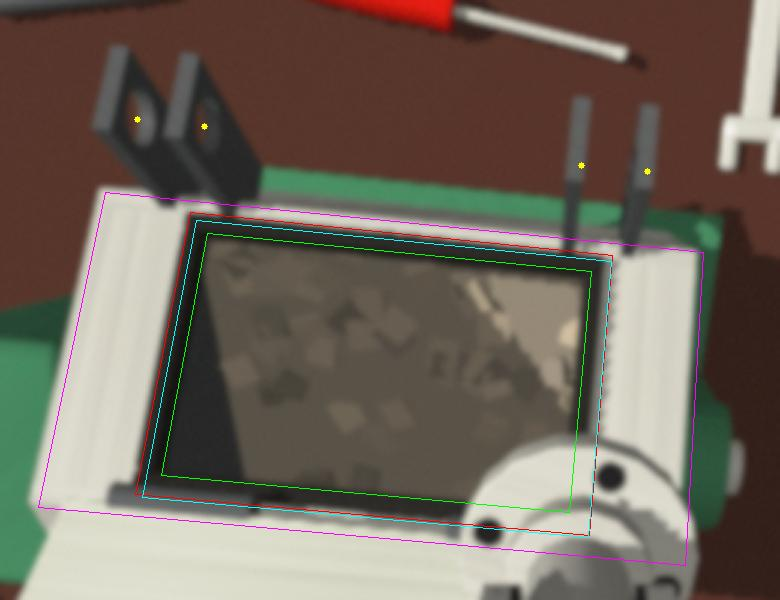

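```bash
sed -i 's/f=lambda v:.*/W=np.array([1,1,1,1,0,1,1])[:,None]; f=lambda v:(W*(proj(p,toW(v,model(-54.8))-0)-px)).ravel()/' fit.py; sed -i "s/json.dump(list(r.x)/r.x[3]=-54.8; json.dump(list(r.x)/" fit.py; python3 fit.py
cat >> h.py <<'E'
def t2w(M):
    import json; v=json.load(open('tum.json')); M=np.atleast_2d(np.array(M,float)); c,s=np.cos(v[2]),np.sin(v[2])
    return np.c_[v[0]+c*M[:,0]-s*M[:,1], v[1]+s*M[:,0]+c*M[:,1], M[:,2]]
E

```

```text
[ 599.62 -105.33   -0.11  -55.  ] 
 [[ 1.86  0.38]
 [ 0.96  2.21]
 [-1.02 -0.47]
 [ 2.06 -0.56]
 [-0.    0.  ]
 [-1.34 -0.09]
 [-1.17  0.02]]
port [[545.16 -99.3  230.87]] [[ 471.27  -10.62  227.  ]
 [ 453.65 -169.65  227.  ]
 [ 663.23 -112.38  363.  ]]
```

View pics/w4d.png

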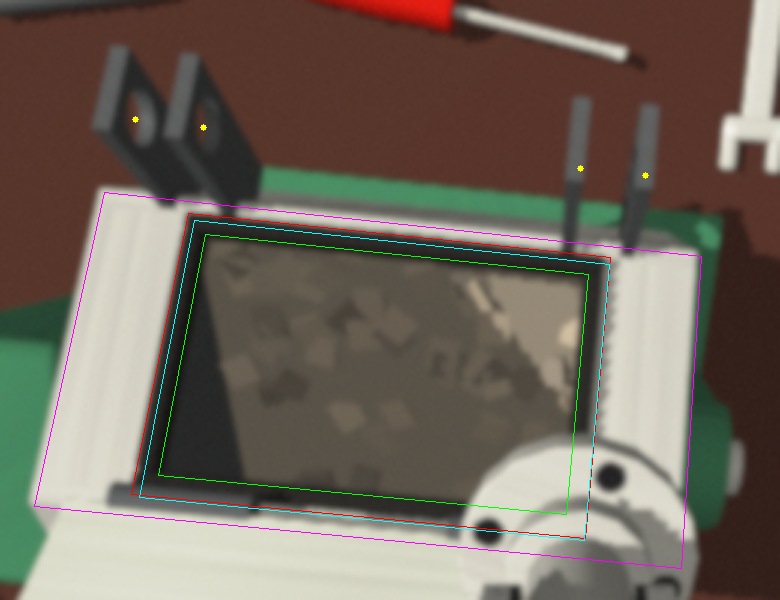

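```bash
python3 - <<'E'
from h import *
np.set_printoptions(precision=1,suppress=True)
st(); T=t2w([[-57,-28,195],[-57,0,195],[-57,28,195]]);print(T)
print(rel([*T[0][:2],330]))
E
```

```text
t 4.52 tcp [551.1 -20.8 417.8] toolx ang 179.93 gap 20.0 F [ 0.   0.9 -3.9] q [-0.   0.3  0.   1.4 -0.   1.4  1.6]
[[ 539.9 -126.9  195. ]
 [ 543.   -99.1  195. ]
 [ 546.1  -71.2  195. ]]
[  10.8 -106.2   87.7]
```

Emit:
carry_out --pt "3 -20 0 1" --pt "8 -55 0 3" --pt "11 -90 0 6" --pt "11 -106 10 6" --pt "11 -106 40 6" --pt "11 -106 70 6" --pt "11 -106 87 6" --pt "11 -106 87 6"

```text
time_s: 5.18
eef_pos: [538.2, -122.8, 326.8]
tool_rot: [-0.006, 0.05, 0.999, 0.002]
ft_force: [-0.7, 0.3, -5.2]
finger_gap: 20.6
```

Emit:
carry_out --pt "0 0 0 0" --pt "0 0 0 0"

```text
time_s: 5.35
eef_pos: [542.1, -124.9, 333.5]
tool_rot: [0.001, 0.051, 0.999, 0.0]
ft_force: [-0.5, -0.5, -2.6]
finger_gap: 20.2
```

```bash
python3 - <<'E'
from h import *
np.set_printoptions(precision=1,suppress=True)
st(); T=t2w([[-57,-28,195]])
print(rel(T[0])); snap('wrist','w5')
E
```

```text
t 5.35 tcp [ 542.1 -124.9  333.5] toolx ang 174.20 gap 20.2 F [-0.5 -0.5 -2.6] q [ 0.1  0.4  0.1  1.5 -0.   1.2  1.7]
[  2.4  -2.3 138.5]
```

View pics/w5.png

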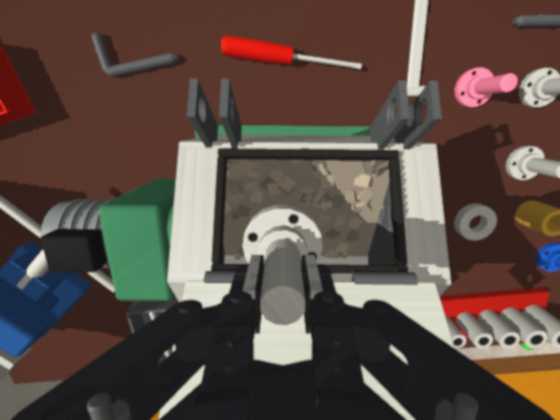

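```bash
python3 - <<'E'
import sys; sys.argv=['x']
from fit import *
import json
draw('w5','pics/w5d.png',json.load(open('tum.json')),(160,70,460,300),2.6)
E
```

```text
[ 599.62 -105.33   -0.11  -55.  ] 
 [[ 1.86  0.38]
 [ 0.96  2.21]
 [-1.02 -0.47]
 [ 2.06 -0.56]
 [-0.    0.  ]
 [-1.34 -0.09]
 [-1.17  0.02]]
port [[545.16 -99.3  230.87]] [[ 471.27  -10.62  227.  ]
 [ 453.65 -169.65  227.  ]
 [ 663.23 -112.38  363.  ]]
```

View pics/w5d.png

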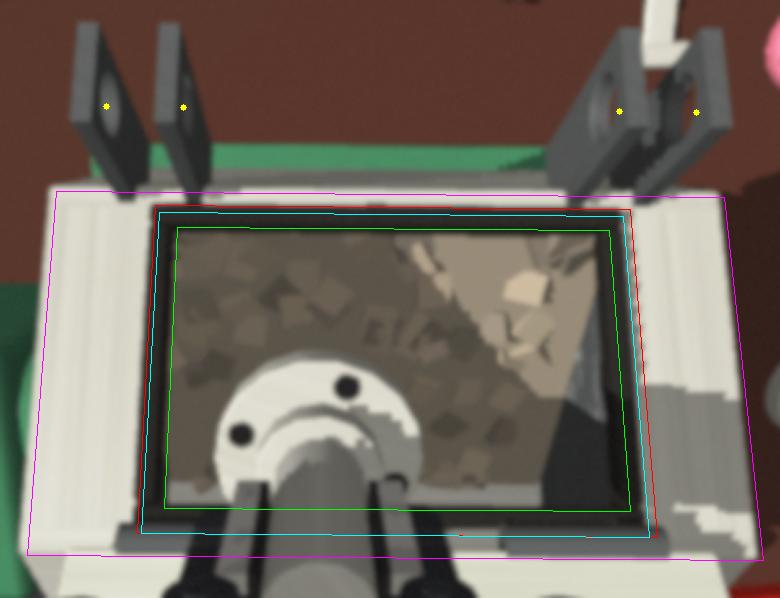

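```bash
python3 - <<'E'
from fit import *
import json
p5,_=ld('w5')
M=np.array([[-110,-120,199],[-110,120,199],slope(-54.8-56*c30,-83,6),slope(-54.8-56*c30,83,6),[-138,-92,227],[-138,-68,227],[-138,68,227],[-138,92,227]])
q=np.array([(50,188),(722,190),(155,206),(622,206),(110,105),(187,107),(603,108),(681,110)])/2.6+[160,70]
g=lambda v:np.r_[f(v),(proj(p5,toW(v,M))-q).ravel()]
r=least_squares(g,[599,-105,-.1,-55],loss='soft_l1'); v=list(r.x); v[3]=-55; print(v, g(v)[14:].reshape(-1,2))
json.dump(v,open('tum.json','w')); draw('w5','pics/w5d.png',v,(160,70,460,300),2.6)
print(rel(toW(v,np.array([[-57,-28,195]]))[0]))
E
```

```text
[ 599.62 -105.33   -0.11  -55.  ] 
 [[ 1.86  0.38]
 [ 0.96  2.21]
 [-1.02 -0.47]
 [ 2.06 -0.56]
 [-0.    0.  ]
 [-1.34 -0.09]
 [-1.17  0.02]]
port [[545.16 -99.3  230.87]] [[ 471.27  -10.62  227.  ]
 [ 453.65 -169.65  227.  ]
 [ 663.23 -112.38  363.  ]]
[np.float64(599.1268067651075), np.float64(-105.67047951776892), np.float64(-0.10602983696177225), -55] [[ 1.21  0.84]
 [-0.17  1.21]
 [-1.22 -0.84]
 [ 2.03 -0.04]
 [-2.41  0.56]
 [-2.39 -0.07]
 [ 5.23  0.35]
 [ 4.74 -0.28]]
[  3.   -2.5 139. ]
```

View pics/w5d.png

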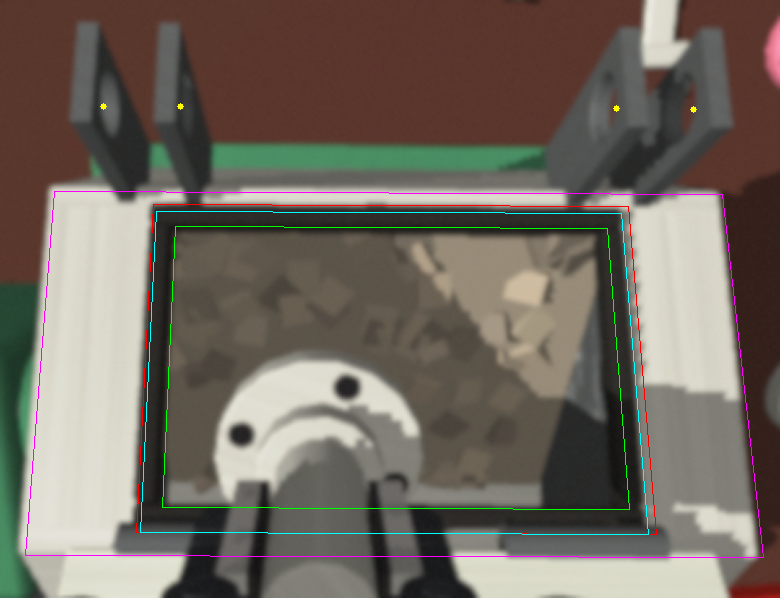

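Emit:
carry_out --pt "2 -2 0 0" --pt "2 -2 15 0" --pt "2 -2 30 0" --pt "2 -2 45 0" --pt "2 -2 55 0" --pt "2 -2 55 0"

```text
time_s: 5.9
eef_pos: [537.6, -127.4, 275.9]
tool_rot: [-0.002, 0.052, 0.999, 0.0]
ft_force: [-0.7, 0.4, -3.4]
finger_gap: 20.0
```

```bash
python3 - <<'E'
from h import *
np.set_printoptions(precision=1,suppress=True)
st(); print(rel(t2w([[-57,-28,195]])[0])); p,im=snap('wrist','w6'); crop(im,160,60,460,320,2.6,'pics/w6c.png')
E
```

```text
t 5.90 tcp [ 537.6 -127.4  275.9] toolx ang 174.09 gap 20.0 F [-0.7  0.4 -3.4] q [ 0.1  0.4  0.1  1.6 -0.   1.1  1.7]
[-2.1  0.1 80.9]
```

View pics/w6c.png

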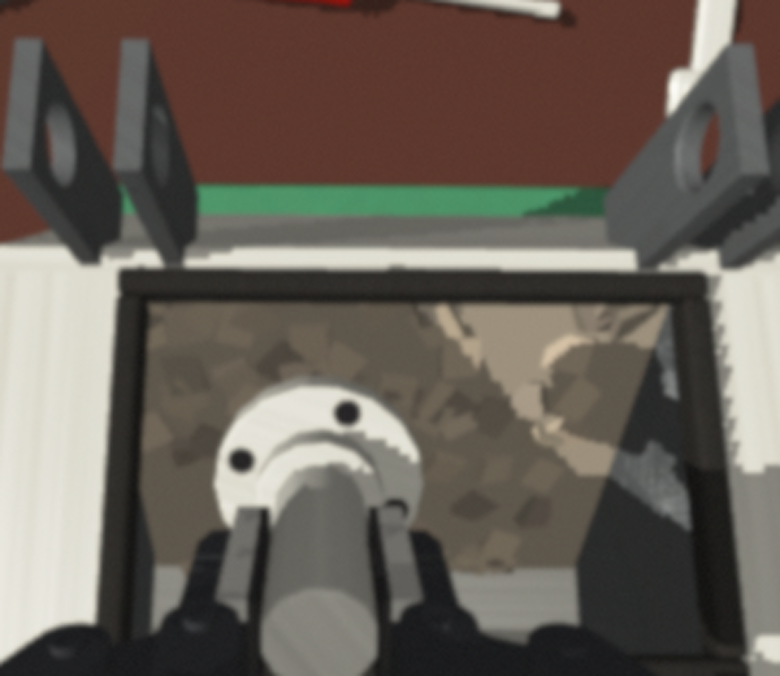

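Emit:
carry_out --pt "-1 0 15 0" --pt "-1 0 30 0" --pt "-1 0 45 0" --pt "-1 0 58 0" --pt "-1 0 70 0" --pt "-1 0 79 0" --pt "-1 0 79 0"

```text
time_s: 6.53
eef_pos: [539.4, -127.7, 197.5]
tool_rot: [-0.001, 0.052, 0.999, 0.0]
ft_force: [-0.9, 0.1, -4.0]
finger_gap: 20.4
```

```bash
python3 - <<'E'
from h import *
np.set_printoptions(precision=1,suppress=True)
st(); print(rel(t2w([[-57,-28,195]])[0])); p,im=snap('wrist','w7')
E
```

```text
t 6.53 tcp [ 539.4 -127.7  197.5] toolx ang 174.09 gap 20.4 F [-0.9  0.1 -4. ] q [ 0.1  0.5  0.1  1.8 -0.1  0.9  1.7]
[-0.1  0.2  2.5]
```

View pics/w7.png

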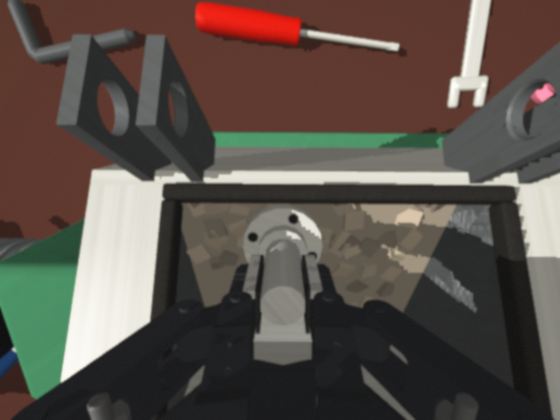

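Emit:
carry_out --pt "0 0 0 0" --pt "0 0 0 0" --pt "0 0 0 0" --pt "0 0 0 0" --hand -0.2

```text
time_s: 6.92
eef_pos: [540.7, -128.0, 199.7]
tool_rot: [0.002, 0.052, 0.999, -0.0]
ft_force: [0.1, 0.9, 0.1]
finger_gap: 34.3
```

Emit:
carry_out --pt "0 0 -15 0" --pt "0 0 -40 0" --pt "0 0 -75 0" --pt "0 0 -110 0" --pt "0 0 -140 0" --pt "0 30 -150 0" --pt "0 70 -150 0" --pt "0 110 -150 0"

```text
time_s: 7.58
eef_pos: [551.8, -18.4, 350.6]
tool_rot: [0.002, 0.054, 0.999, -0.0]
ft_force: [1.1, 0.3, -0.9]
finger_gap: 34.4
```

```bash
python3 - <<'E'
from h import *
np.set_printoptions(precision=1,suppress=True)
st(); p,im=snap('wrist','w8'); print(rel([572.3,267.8,120]))
E
```

```text
t 7.58 tcp [551.8 -18.4 350.6] toolx ang 173.86 gap 34.4 F [ 1.1  0.3 -0.9] q [-0.1  0.4  0.1  1.5 -0.   1.3  1.5]
[  4.7 270.5 232.6]
```

View pics/w8.png

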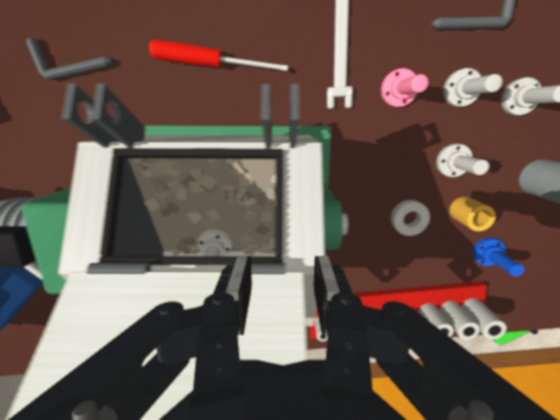

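Emit:
carry_out --pt "5 40 0 0" --pt "5 80 0 0" --pt "5 120 0 0" --pt "5 160 0 0" --pt "5 200 30 0" --pt "5 235 60 0" --pt "5 270 80 0" --pt "5 270 110 0" --hand 0

```text
time_s: 8.3
eef_pos: [574.3, 259.8, 239.9]
tool_rot: [0.003, 0.047, 0.999, 0.005]
ft_force: [0.2, 2.0, -0.1]
finger_gap: 42.5
```

Emit:
carry_out --pt "0 0 40 0" --pt "0 0 80 0" --pt "0 0 120 0" --pt "0 0 140 0" --pt "0 0 140 0" --pt "0 0 140 0"

```text
time_s: 8.8
eef_pos: [574.0, 250.6, 98.0]
tool_rot: [-0.001, 0.052, 0.999, -0.0]
ft_force: [0.9, -0.6, 1.2]
finger_gap: 42.7
```

```bash
python3 - <<'E'
from h import *
np.set_printoptions(precision=1,suppress=True)
st(); p,im=snap('wrist','w9'); print(rel([572.3,267.8,46])); print(proj(p,[[572,267.8,75],[572.3,267.8,10]]))
E
```

```text
t 8.80 tcp [574.  250.6  98. ] toolx ang 174.09 gap 42.7 F [ 0.9 -0.6  1.2] q [-0.4  0.7 -0.   1.6  0.   0.8  1. ]
[ 4.8 16.2 53.8]
[[309.3 244.4]
 [302.3 212.4]]
```

View pics/w9.png

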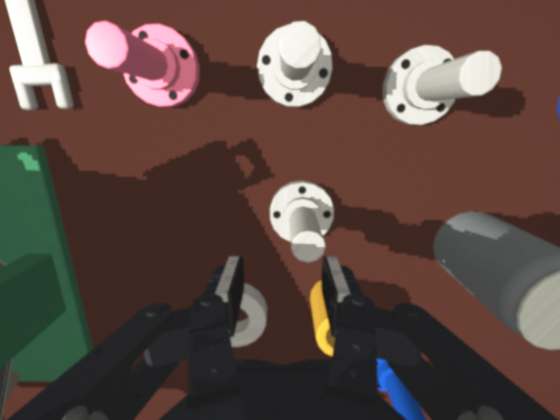

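Emit:
carry_out --pt "5 16 0 0" --pt "5 16 0 0" --pt "5 16 15 0" --pt "5 16 30 0" --pt "5 16 45 0" --pt "5 16 52 0" --pt "5 16 52 0"

```text
time_s: 9.43
eef_pos: [570.5, 266.9, 46.3]
tool_rot: [-0.0, 0.052, 0.999, -0.0]
ft_force: [-0.6, -1.1, -0.4]
finger_gap: 42.9
```

```bash
python3 - <<'E'
from h import *
np.set_printoptions(precision=1,suppress=True)
st(); print(rel([572.3,267.8,46]))
E
```

```text
t 9.43 tcp [570.5 266.9  46.3] toolx ang 174.09 gap 42.9 F [-0.6 -1.1 -0.4] q [-0.5  0.8 -0.   1.7  0.   0.7  1. ]
[-1.7  1.1  0.3]
```

Emit:
carry_out --pt "0 0 0 0" --pt "0 0 0 0" --pt "0 0 0 0" --pt "0 0 0 0" --pt "0 0 0 0" --pt "0 0 -15 0" --pt "0 0 -45 0" --pt "0 0 -80 0" --hand -1

```text
time_s: 10.1
eef_pos: [567.9, 266.2, 124.0]
tool_rot: [-0.004, 0.051, 0.999, -0.002]
ft_force: [0.7, 0.4, -2.8]
finger_gap: 20.4
```

Emit:
carry_out --pt "0 0 -35 0" --pt "0 0 -70 0" --pt "0 0 -105 0" --pt "0 0 -140 0" --pt "0 0 -175 0" --pt "0 0 -205 0" --pt "-1 -25 -205 0" --pt "-2 -60 -205 0"

```text
time_s: 10.77
eef_pos: [565.7, 212.4, 332.6]
tool_rot: [0.001, 0.047, 0.999, 0.003]
ft_force: [-0.2, -0.2, -4.1]
finger_gap: 19.8
```

Emit:
carry_out --pt "-1 -35 0 0" --pt "-2 -70 0 0" --pt "-3 -105 0 0" --pt "-4 -140 0 0" --pt "-5 -175 0 0" --pt "-6 -210 0 0" --pt "-7 -245 0 0" --pt "-8 -270 0 0"

```text
time_s: 11.43
eef_pos: [544.9, -66.3, 330.4]
tool_rot: [-0.001, 0.054, 0.999, -0.001]
ft_force: [0.8, -1.2, -3.7]
finger_gap: 20.1
```

Emit:
carry_out --pt "0 -10 0 0" --pt "0 -18 0 0" --pt "0 -18 0 0" --pt "0 -18 0 0"

```text
time_s: 11.77
eef_pos: [544.7, -78.2, 330.9]
tool_rot: [-0.0, 0.051, 0.999, 0.001]
ft_force: [-0.2, 0.4, -2.4]
finger_gap: 20.4
```

```bash
python3 - <<'E'
from h import *
np.set_printoptions(precision=1,suppress=True)
st(); print(rel(t2w([[-57,20,195]])[0])); p,im=snap('wrist','w10')
E
```

```text
t 11.77 tcp [544.7 -78.2 330.9] toolx ang 174.20 gap 20.4 F [-0.2  0.4 -2.4] q [ 0.1  0.4  0.1  1.6 -0.   1.2  1.6]
[ -0.2  -1.8 135.9]
```

View pics/w10.png

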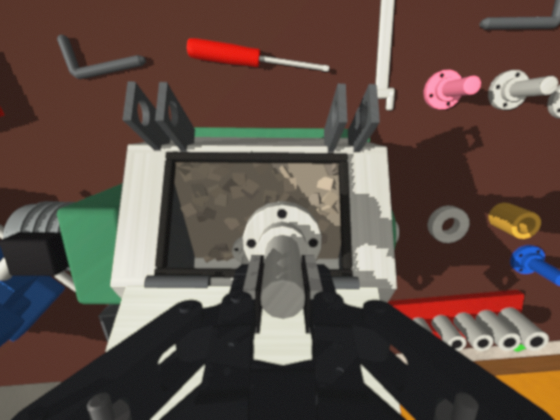

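Emit:
carry_out --pt "0 -2 15 0" --pt "0 -2 30 0" --pt "0 -2 45 0" --pt "0 -2 60 0" --pt "0 -2 72 0" --pt "0 -2 84 0" --pt "0 -2 84 0"

```text
time_s: 12.4
eef_pos: [543.1, -79.1, 244.7]
tool_rot: [-0.003, 0.05, 0.999, 0.001]
ft_force: [-1.2, 0.7, -3.6]
finger_gap: 19.9
```

Emit:
carry_out --pt "0 0 12 0" --pt "0 0 25 0" --pt "0 0 38 0" --pt "0 0 48 0" --pt "0 0 51 0" --pt "0 0 51 0"

```text
time_s: 12.9
eef_pos: [544.4, -81.1, 195.9]
tool_rot: [-0.001, 0.051, 0.999, 0.0]
ft_force: [0.4, -0.4, -3.4]
finger_gap: 20.2
```

Emit:
carry_out --pt "0 0 0 0" --pt "0 0 0 0" --pt "0 0 0 0" --pt "0 0 0 0" --hand -0.2

```text
time_s: 13.23
eef_pos: [545.4, -82.1, 197.5]
tool_rot: [0.001, 0.052, 0.999, -0.0]
ft_force: [-0.8, 0.5, 0.1]
finger_gap: 34.2
```

Emit:
carry_out --pt "0 0 -15 0" --pt "0 0 -40 0" --pt "0 0 -75 0" --pt "0 0 -110 0" --pt "0 0 -140 0" --pt "0 30 -150 0" --pt "0 70 -150 0" --pt "0 110 -150 0"

```text
time_s: 13.9
eef_pos: [556.6, 27.3, 348.7]
tool_rot: [0.003, 0.054, 0.999, 0.0]
ft_force: [0.2, -0.1, -0.2]
finger_gap: 33.9
```

```bash
python3 - <<'E'
from h import *
np.set_printoptions(precision=1,suppress=True)
st(); p,im=snap('wrist','w11'); print(rel([461,272.5,160]),rel([483,364.5,160]))
E
```

```text
t 13.90 tcp [556.6  27.3 348.7] toolx ang 173.85 gap 33.9 F [ 0.2 -0.1 -0.2] q [-0.1  0.4  0.   1.5 -0.   1.3  1.4]
[116.  219.8 189.7] [102.3 313.4 190.8]
```

View pics/w11.png

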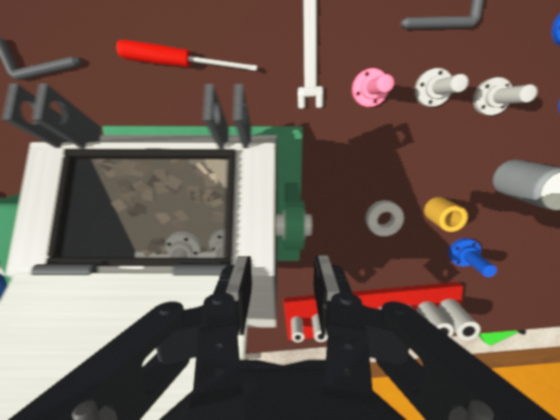

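Emit:
carry_out --pt "18 35 0 0" --pt "36 70 0 0" --pt "55 104 10 0" --pt "73 139 40 0" --pt "91 173 75 0" --pt "108 205 110 0" --pt "116 220 145 0" --pt "116 220 180 0" --hand 0

```text
time_s: 14.62
eef_pos: [463.5, 260.6, 180.6]
tool_rot: [0.002, 0.048, 0.999, 0.003]
ft_force: [0.8, 0.3, -0.2]
finger_gap: 42.7
```

Emit:
carry_out --pt "0 0 35 0" --pt "0 0 65 0" --pt "0 0 65 0" --pt "0 0 65 0"

```text
time_s: 14.95
eef_pos: [464.0, 254.8, 114.4]
tool_rot: [-0.001, 0.052, 0.999, -0.001]
ft_force: [0.3, -0.3, 1.4]
finger_gap: 42.4
```

```bash
python3 - <<'E'
from h import *
np.set_printoptions(precision=1,suppress=True)
st(); p,im=snap('wrist','w12'); print(rel([461,272.5,46]));print(proj(p,[[461,272.5,75],[461,272.5,10],[483,364.5,10],[483,364.5,75]]))
E
```

```text
t 14.95 tcp [464.  254.8 114.4] toolx ang 174.08 gap 42.4 F [ 0.3 -0.3  1.4] q [-0.5  0.6 -0.   1.9  0.   0.7  0.9]
[ 6.3 16.4 70. ]
[[307.8 232.8]
 [301.7 205.2]
 [405.3 218.3]
 [443.4 249.5]]
```

View pics/w12.png

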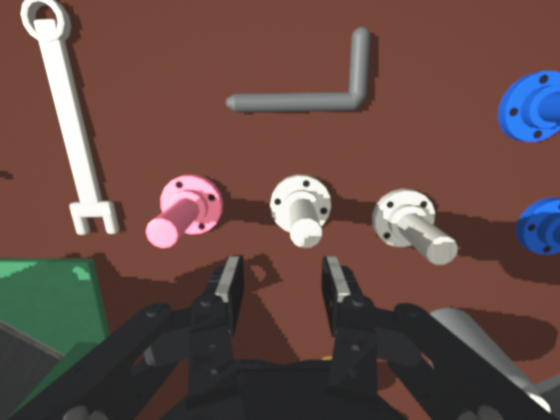

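Emit:
carry_out --pt "6 16 0 0" --pt "6 16 10 0" --pt "6 16 25 0" --pt "6 16 40 0" --pt "6 16 55 0" --pt "6 16 65 0" --pt "6 16 69 0" --pt "6 16 69 0"

```text
time_s: 15.67
eef_pos: [460.2, 271.5, 45.7]
tool_rot: [-0.0, 0.052, 0.999, -0.0]
ft_force: [-1.2, -0.5, 0.0]
finger_gap: 42.6
```

```bash
python3 - <<'E'
from h import *
np.set_printoptions(precision=1,suppress=True)
st(); print(rel([461,272.5,46])); p,_=ld('w12')
for n,a in [('tip',(227,102)),('bend',(359,100)),('end',(361,27))]: print(n,onz(p,*a,7))
v=t2w([[-57,-20,330]])[0]; print(v)
E
```

```text
t 15.67 tcp [460.2 271.5  45.7] toolx ang 174.07 gap 42.6 F [-1.2 -0.5  0. ] q [-0.6  0.7 -0.   1.9  0.   0.5  0.9]
[-0.7  1.1 -0.3]
tip [369.  219.8   7. ]
bend [378.5 325.9   7. ]
end [327.3 328.5   7. ]
[ 540.3 -119.5  330. ]
```

Emit:
carry_out --pt "0 0 0 0" --pt "0 0 0 0" --pt "0 0 0 0" --pt "0 0 0 0" --pt "0 0 0 0" --pt "0 0 -15 0" --pt "0 0 -45 0" --pt "0 0 -80 0" --hand -1

```text
time_s: 16.33
eef_pos: [457.6, 270.6, 124.2]
tool_rot: [-0.003, 0.051, 0.999, -0.002]
ft_force: [0.3, -0.0, -4.4]
finger_gap: 20.5
```

Emit:
carry_out --pt "0 0 -35 0" --pt "0 0 -70 0" --pt "0 0 -105 0" --pt "0 0 -140 0" --pt "0 0 -175 0" --pt "-5 -15 -205 0" --pt "-15 -45 -205 0" --pt "-25 -75 -205 0"

```text
time_s: 17.0
eef_pos: [477.0, 195.6, 332.2]
tool_rot: [0.001, 0.049, 0.999, 0.001]
ft_force: [1.0, -0.4, -3.3]
finger_gap: 20.2
```

Emit:
carry_out --pt "-11 -33 0 0" --pt "-22 -66 0 0" --pt "-33 -99 0 0" --pt "-44 -132 0 0" --pt "-55 -165 0 0" --pt "-66 -198 0 0" --pt "-77 -231 0 0" --pt "-87 -262 0 0"

```text
time_s: 17.67
eef_pos: [535.9, -76.8, 329.5]
tool_rot: [-0.001, 0.052, 0.999, -0.0]
ft_force: [1.1, -0.5, -2.6]
finger_gap: 20.0
```

Emit:
carry_out --pt "-8 -15 0 0" --pt "-8 -24 0 0" --pt "-8 -24 0 0" --pt "-8 -24 0 0"

```text
time_s: 18.0
eef_pos: [541.4, -98.2, 329.9]
tool_rot: [-0.001, 0.051, 0.999, 0.001]
ft_force: [0.2, 0.6, -4.2]
finger_gap: 20.8
```

```bash
python3 - <<'E'
from h import *
np.set_printoptions(precision=1,suppress=True)
st(); print(rel(t2w([[-57,0,195]])[0])); p,im=snap('wrist','w13')
E
```

```text
t 18.00 tcp [541.4 -98.2 329.9] toolx ang 174.14 gap 20.8 F [ 0.2  0.6 -4.2] q [ 0.1  0.4  0.1  1.6 -0.   1.2  1.6]
[ -1.6  -1.5 134.9]
```

View pics/w13.png

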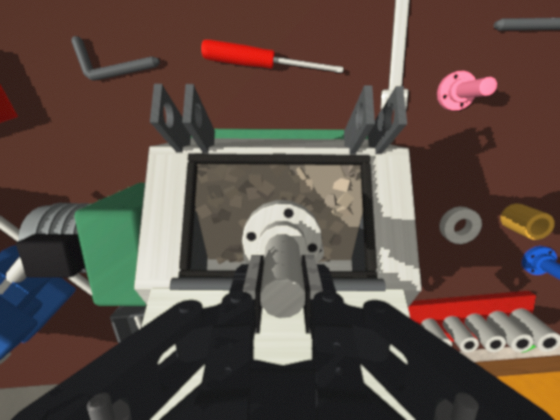

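Emit:
carry_out --pt "-1 -1 15 0" --pt "-1 -1 30 0" --pt "-1 -1 45 0" --pt "-1 -1 60 0" --pt "-1 -1 72 0" --pt "-1 -1 84 0" --pt "-1 -1 84 0"

```text
time_s: 18.63
eef_pos: [541.2, -97.6, 244.4]
tool_rot: [-0.003, 0.049, 0.999, 0.001]
ft_force: [-0.6, 0.6, -4.6]
finger_gap: 20.5
```

Emit:
carry_out --pt "0 0 12 0" --pt "0 0 25 0" --pt "0 0 38 0" --pt "0 0 48 0" --pt "0 0 50 0" --pt "0 0 50 0"

```text
time_s: 19.13
eef_pos: [542.9, -99.8, 196.6]
tool_rot: [-0.001, 0.051, 0.999, 0.0]
ft_force: [-0.2, -0.3, -2.8]
finger_gap: 20.0
```

Emit:
carry_out --pt "0 0 0 0" --pt "0 0 0 0" --pt "0 0 0 0" --pt "0 0 0 0" --hand -0.2

```text
time_s: 19.47
eef_pos: [544.0, -101.0, 198.1]
tool_rot: [0.001, 0.052, 0.999, -0.0]
ft_force: [-0.6, 0.7, 0.9]
finger_gap: 34.0
```

Emit:
carry_out --pt "0 0 -15 0" --pt "0 0 -40 0" --pt "0 0 -75 0" --pt "0 0 -110 0" --pt "0 0 -140 0" --pt "0 30 -150 0" --pt "0 70 -150 0" --pt "0 110 -150 0"

```text
time_s: 20.13
eef_pos: [555.2, 8.4, 349.2]
tool_rot: [0.003, 0.054, 0.999, 0.0]
ft_force: [0.7, 0.2, -0.4]
finger_gap: 33.9
```

```bash
python3 - <<'E'
from h import *
np.set_printoptions(precision=1,suppress=True)
st(); p,im=snap('wrist','w14'); print(rel([483,364.5,160]))
E
```

```text
t 20.13 tcp [555.2   8.4 349.2] toolx ang 173.85 gap 33.9 F [ 0.7  0.2 -0.4] q [-0.1  0.4  0.1  1.5 -0.   1.3  1.4]
[102.8 332.3 191.5]
```

View pics/w14.png

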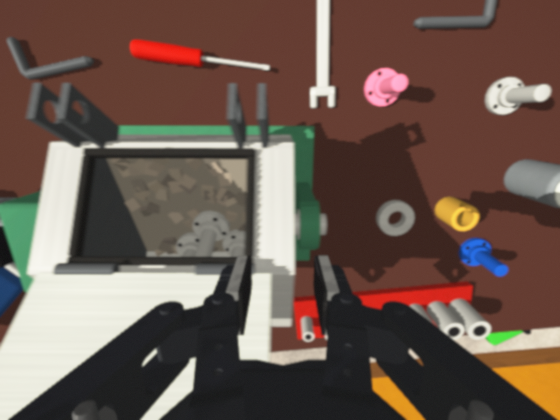

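```bash
python3 - <<'E'
from h import *
np.set_printoptions(precision=1,suppress=True)
p,im=ld('w14'); crop(im,60,120,300,280,3.2,'pics/w14c.png')
import json; v=json.load(open('tum.json')); c,s=np.cos(v[2]),np.sin(v[2])
for u in [(208,224),(182,245),(235,240)]:
    for z in (100,130):
        X=onz(p,*u,z); d=X[:2]-v[:2]; print(u,z,[c*d[0]+s*d[1],-s*d[0]+c*d[1]])
E
```

```text
(208, 224) 100 [np.float64(12.635803246525063), np.float64(2.066441309251381)]
(208, 224) 130 [np.float64(1.2613270483559436), np.float64(10.24758792974667)]
(182, 245) 100 [np.float64(45.7173716937837), np.float64(-39.1113928139444)]
(182, 245) 130 [np.float64(31.80523175359317), np.float64(-27.771523631790664)]
(235, 240) 100 [np.float64(37.87174684844546), np.float64(39.657244301053865)]
(235, 240) 130 [np.float64(24.56143924686543), np.float64(44.95482698358624)]
```

View pics/w14c.png

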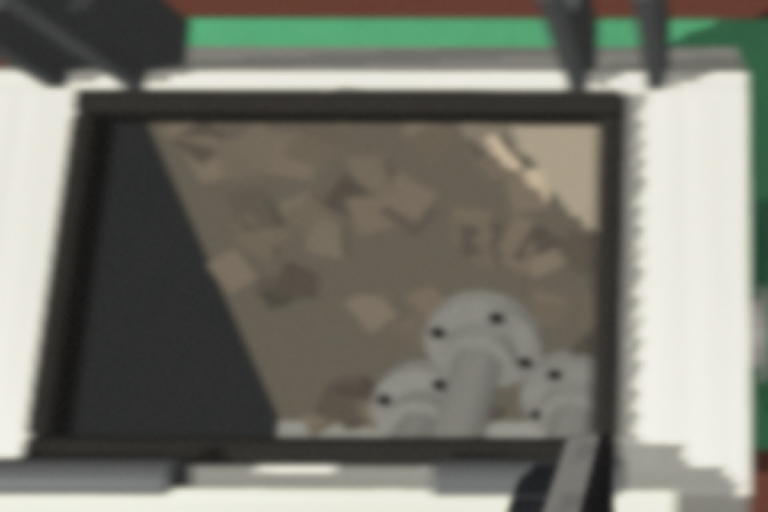

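Emit:
carry_out --pt "11 36 0 0" --pt "22 72 0 0" --pt "33 108 0 0" --pt "44 144 0 0" --pt "55 180 0 0" --pt "66 216 20 0" --pt "77 252 45 0" --pt "88 288 60 0" --hand 0

```text
time_s: 20.85
eef_pos: [496.7, 301.7, 287.4]
tool_rot: [0.0, 0.052, 0.999, -0.0]
ft_force: [1.4, -0.6, -0.2]
finger_gap: 42.7
```

Emit:
carry_out --pt "10 30 30 0" --pt "18 48 65 0" --pt "18 50 100 0" --pt "18 50 135 0" --pt "18 50 165 0" --pt "18 50 175 0" --pt "18 50 175 0"

```text
time_s: 21.43
eef_pos: [483.1, 351.5, 110.7]
tool_rot: [-0.002, 0.052, 0.999, -0.002]
ft_force: [-1.0, -0.1, 0.5]
finger_gap: 42.5
```

```bash
python3 - <<'E'
from h import *
np.set_printoptions(precision=1,suppress=True)
st(); p,im=snap('wrist','w15'); print(rel([483,364.5,46]));print(proj(p,[[483,364.5,10],[483,364.5,75]]))
E
```

```text
t 21.43 tcp [483.1 351.5 110.7] toolx ang 174.08 gap 42.5 F [-1.  -0.1  0.5] q [-0.7  0.7 -0.   1.7  0.   0.8  0.8]
[ 2.7 11.7 67. ]
[[297.2 210.4]
 [301.7 239.9]]
```

View pics/w15.png

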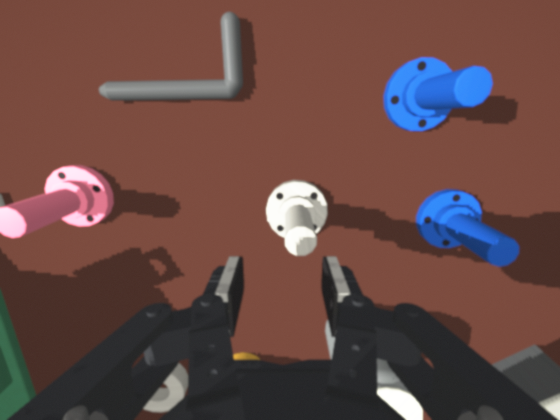

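Emit:
carry_out --pt "3 12 0 0" --pt "3 12 10 0" --pt "3 12 25 0" --pt "3 12 40 0" --pt "3 12 55 0" --pt "3 12 62 0" --pt "3 12 66 0" --pt "3 12 66 0"

```text
time_s: 22.15
eef_pos: [482.6, 365.5, 47.1]
tool_rot: [-0.0, 0.051, 0.999, 0.0]
ft_force: [0.5, 0.5, -0.0]
finger_gap: 42.4
```

Emit:
carry_out --pt "0 0 0 0" --pt "0 0 0 0" --pt "0 0 0 0" --pt "0 0 0 0" --pt "0 0 0 0" --pt "0 0 -15 0" --pt "0 0 -45 0" --pt "0 0 -80 0" --hand -1

```text
time_s: 22.82
eef_pos: [480.3, 363.6, 124.9]
tool_rot: [-0.003, 0.051, 0.999, -0.002]
ft_force: [1.2, -0.6, -3.4]
finger_gap: 20.0
```

Emit:
carry_out --pt "0 0 -35 0" --pt "0 0 -70 0" --pt "0 0 -105 0" --pt "0 0 -140 0" --pt "0 0 -175 0" --pt "-3 -15 -205 0" --pt "-10 -45 -205 0" --pt "-18 -80 -205 0"

```text
time_s: 23.48
eef_pos: [491.6, 286.2, 333.4]
tool_rot: [0.001, 0.049, 0.999, 0.002]
ft_force: [1.3, -1.4, -4.6]
finger_gap: 20.0
```

Emit:
carry_out --pt "-8 -36 0 0" --pt "-16 -72 0 0" --pt "-24 -108 0 0" --pt "-32 -144 0 0" --pt "-40 -180 0 0" --pt "-47 -216 0 0" --pt "-55 -252 0 0" --pt "-63 -288 0 0"

```text
time_s: 24.15
eef_pos: [524.3, -10.8, 331.1]
tool_rot: [-0.001, 0.051, 0.999, 0.0]
ft_force: [0.6, -0.0, -3.6]
finger_gap: 20.5
```

Emit:
carry_out --pt "-8 -36 0 0" --pt "-16 -72 0 0" --pt "-24 -100 0 0" --pt "-26 -116 0 0" --pt "-26 -116 0 0" --pt "-26 -116 0 0"

```text
time_s: 24.65
eef_pos: [538.3, -128.1, 330.9]
tool_rot: [-0.001, 0.053, 0.999, 0.0]
ft_force: [-0.1, 0.8, -3.3]
finger_gap: 20.7
```

```bash
python3 - <<'E'
from h import *
np.set_printoptions(precision=1,suppress=True)
st(); print(rel(t2w([[-57,-30,195]])[0])); p,im=snap('wrist','w16')
E
```

```text
t 24.65 tcp [ 538.3 -128.1  330.9] toolx ang 173.94 gap 20.7 F [-0.1  0.8 -3.3] q [ 0.1  0.4  0.1  1.6 -0.1  1.2  1.7]
[ -1.5  -1.4 135.8]
```

View pics/w16.png

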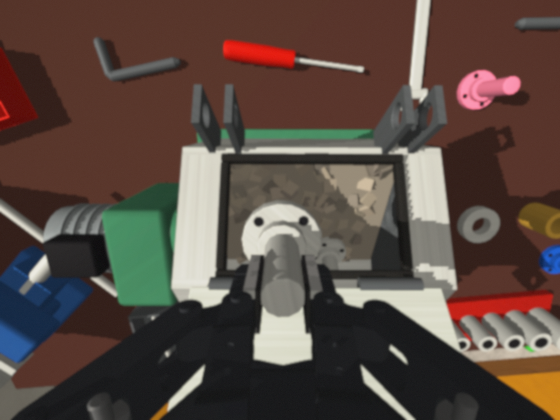

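Emit:
carry_out --pt "-1 -1 15 0" --pt "-1 -1 30 0" --pt "-1 -1 45 0" --pt "-1 -1 60 0" --pt "-1 -1 72 0" --pt "-1 -1 84 0" --pt "-1 -1 84 0"

```text
time_s: 25.28
eef_pos: [538.4, -125.3, 245.2]
tool_rot: [-0.003, 0.05, 0.999, 0.001]
ft_force: [-0.6, 0.8, -3.9]
finger_gap: 20.3
```

Emit:
carry_out --pt "0 0 12 0" --pt "0 0 25 0" --pt "0 0 38 0" --pt "0 0 48 0" --pt "0 0 50 0" --pt "0 0 50 0"

```text
time_s: 25.78
eef_pos: [539.9, -127.5, 197.8]
tool_rot: [-0.001, 0.051, 0.999, 0.0]
ft_force: [-0.7, 0.7, -3.3]
finger_gap: 20.0
```

Emit:
carry_out --pt "0 0 0 0" --pt "0 0 0 0" --pt "0 0 0 0" --pt "0 0 0 0" --hand -0.2

```text
time_s: 26.12
eef_pos: [540.9, -128.7, 199.3]
tool_rot: [0.001, 0.052, 0.999, -0.0]
ft_force: [-0.3, 0.6, 0.6]
finger_gap: 34.4
```

Emit:
carry_out --pt "0 0 -15 0" --pt "0 0 -40 0" --pt "0 0 -75 0" --pt "0 0 -110 0" --pt "0 0 -140 0" --pt "0 0 -175 0" --pt "0 0 -210 0" --pt "0 0 -240 0"

```text
time_s: 26.78
eef_pos: [540.0, -128.7, 441.6]
tool_rot: [0.002, 0.052, 0.999, -0.0]
ft_force: [0.4, -0.4, 0.7]
finger_gap: 34.0
```

```bash
python3 - <<'E'
from h import *
np.set_printoptions(precision=1,suppress=True)
st(); p,im=snap('wrist','w17');  
E
```

```text
t 26.78 tcp [ 540.  -128.7  441.6] toolx ang 174.07 gap 34.0 F [ 0.4 -0.4  0.7] q [ 0.1  0.3  0.1  1.3 -0.1  1.5  1.7]
```

View pics/w17.png

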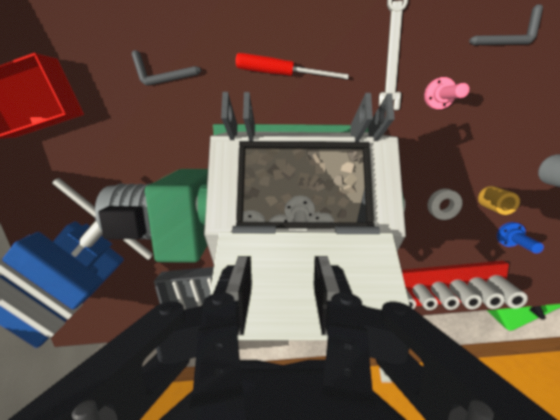

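Emit:
carry_out --pt "-35 7 0 0" --pt "-70 14 0 0" --pt "-105 21 0 0" --pt "-140 28 0 0" --pt "-156 29 0 0" --pt "-156 29 0 0" --pt "-156 29 0 0" --hand -1

```text
time_s: 27.42
eef_pos: [698.6, -115.8, 436.5]
tool_rot: [-0.001, 0.052, 0.999, -0.0]
ft_force: [0.4, 0.7, 0.0]
finger_gap: 0.0
```

```bash
python3 - <<'E'
from h import *
np.set_printoptions(precision=1,suppress=True)
st(); print(rel(t2w([[100,0,335]])[0])); snap('wrist','w18'); snap('scene','s18')
E
```

```text
t 27.42 tcp [ 698.6 -115.8  436.5] toolx ang 174.09 gap 0.0 F [0.4 0.7 0. ] q [ 0.1  0.7  0.1  0.8 -0.1  1.7  1.6]
[ -0.2  -0.4 101.5]
```

View pics/s18.png

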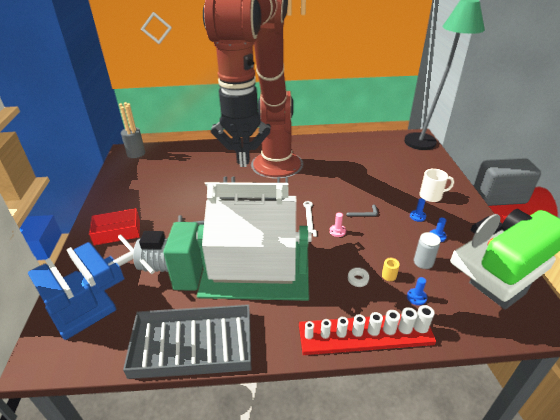

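View pics/w18.png

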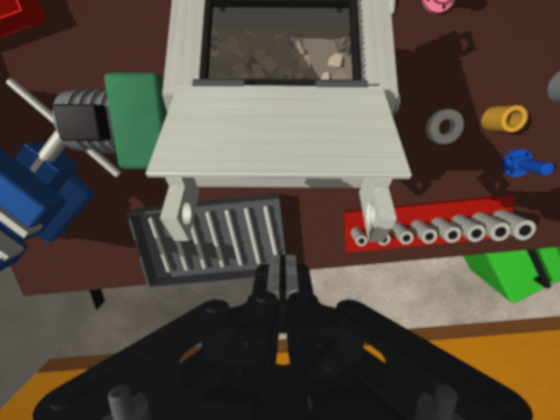

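Emit:
carry_out --pt "0 0 30 0" --pt "0 0 60 0" --pt "0 0 85 0" --pt "0 0 101 0" --pt "0 0 101 0" --pt "10 0 101 0" --pt "22 0 101 0" --pt "34 0 101 0"

```text
time_s: 28.18
eef_pos: [668.9, -113.1, 342.4]
tool_rot: [0.01, 0.052, 0.999, -0.001]
ft_force: [15.2, -1.3, 12.0]
finger_gap: -0.0
```

Emit:
carry_out --pt "12 0 0 0" --pt "24 0 0 0" --pt "36 0 0 0" --pt "48 0 0 0" --pt "60 0 0 0" --pt "72 0 0 0" --pt "84 0 0 0" --pt "96 0 0 0"

```text
time_s: 28.85
eef_pos: [572.1, -102.8, 343.0]
tool_rot: [0.008, 0.052, 0.999, -0.0]
ft_force: [4.6, 0.6, -1.3]
finger_gap: -0.0
```

```bash
python3 - <<'E'
from h import *
np.set_printoptions(precision=1,suppress=True)
st(); print(rel(t2w([[-65,0,335]])[0])); snap('scene','s19'); snap('wrist','w19')
E
```

```text
t 28.85 tcp [ 572.1 -102.8  343. ] toolx ang 174.09 gap -0.0 F [ 4.6  0.6 -1.3] q [ 0.1  0.4  0.1  1.5 -0.1  1.2  1.7]
[37.9  0.1  7.3]
```

View pics/s19.png

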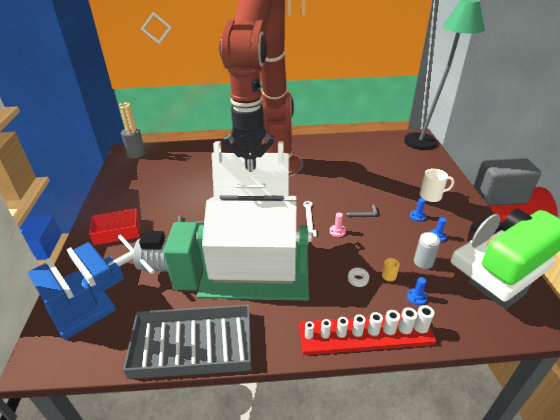

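View pics/w19.png

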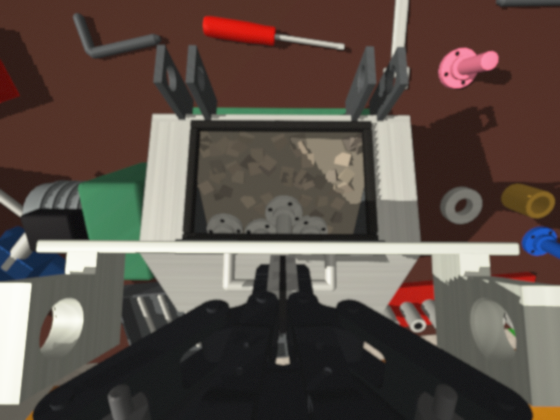

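Emit:
carry_out --pt "12 0 0 0" --pt "24 0 0 0" --pt "36 0 0 0" --pt "48 0 0 0" --pt "58 0 0 0" --pt "66 0 0 0" --pt "66 0 0 0"

```text
time_s: 29.53
eef_pos: [502.1, -95.8, 338.1]
tool_rot: [0.0, 0.052, 0.999, -0.0]
ft_force: [-0.6, 0.4, 0.0]
finger_gap: 0.1
```

Emit:
carry_out --pt "0 0 -20 0" --pt "0 0 -50 0" --pt "0 0 -80 0" --pt "0 0 -80 0" --pt "0 0 -80 0" --pt "0 0 -80 0" --pt "0 0 -80 0" --pt "0 0 -80 0" --hand 0

```text
time_s: 30.2
eef_pos: [502.8, -95.4, 415.8]
tool_rot: [-0.002, 0.052, 0.999, 0.0]
ft_force: [0.1, 0.2, 0.0]
finger_gap: 43.0
```

```bash
python3 - <<'E'
from h import *
np.set_printoptions(precision=1,suppress=True)
st(); snap('wrist','w20')
E
```

```text
t 30.20 tcp [502.8 -95.4 415.8] toolx ang 174.09 gap 43.0 F [0.1 0.2 0. ] q [ 0.   0.3  0.1  1.5 -0.   1.4  1.6]
```

View pics/w20.png

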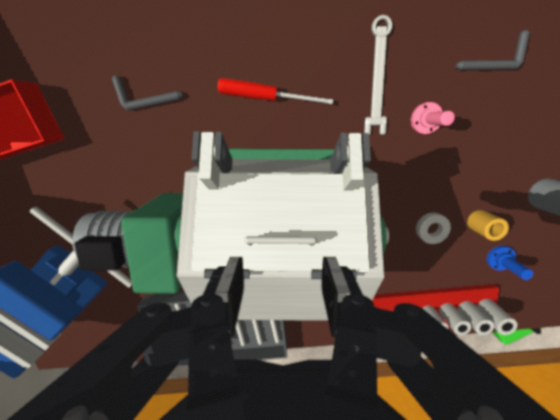

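Emit:
carry_out --pt "14 31 0 -7" --pt "28 62 10 -14" --pt "42 93 20 -21" --pt "56 124 40 -28" --pt "70 155 60 -35" --pt "84 186 80 -42" --pt "98 217 90 -49" --pt "111 247 100 -57"

```text
time_s: 30.92
eef_pos: [416.7, 162.9, 315.7]
tool_rot: [-0.001, -0.427, 0.904, 0.0]
ft_force: [0.1, 0.7, 0.3]
finger_gap: 42.9
```

Emit:
carry_out --pt "-18 28 20 -7" --pt "-37 57 40 -14" --pt "-55 85 60 -21" --pt "-74 114 80 -28" --pt "-74 114 115 -33" --pt "-74 114 150 -33" --pt "-74 114 166 -33" --pt "-74 114 166 -33"

```text
time_s: 31.58
eef_pos: [375.5, 289.2, 147.1]
tool_rot: [-0.005, -0.664, 0.747, 0.0]
ft_force: [-1.0, 0.5, 0.6]
finger_gap: 42.7
```

```bash
python3 - <<'E'
from h import *
np.set_printoptions(precision=1,suppress=True)
st(); p,im=snap('wrist','w21'); crop(im,100,0,460,270,2.2,'pics/w21c.png')
E
```

```text
t 31.58 tcp [375.5 289.2 147.1] toolx ang -96.71 gap 42.7 F [-1.   0.5  0.6] q [-0.5  0.5 -0.3  2.   0.2  0.7  2.1]
```

View pics/w21.png

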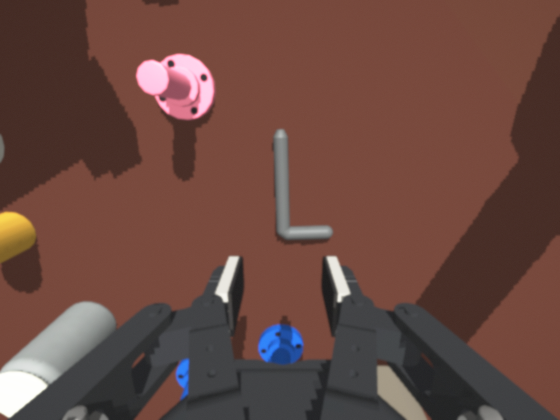

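```bash
python3 - <<'E'
from h import *
np.set_printoptions(precision=1,suppress=True)
p,im=ld('w21')
g=im.astype(int); m=((g.max(2)-g.min(2))<22)&(g.max(2)>60); m[:, :240]=0; m[:,345:]=0; m[:115]=0; m[252:]=0
m=m.astype(np.uint8)
pts=np.argwhere(m)[:,::-1].astype(float)
W=np.array([onz(p,u,v,7)[:2] for u,v in pts])
sh=W[(pts[:,1]<220)]; c=sh.mean(0); d=np.linalg.svd(sh-c)[2][0]; print(len(pts),'shank ang',np.degrees(np.arctan2(d[1],d[0])),c)
t=(sh-c)@d; print(t.min(),t.max())
for n,a in [('tip',(280.5,128.5)),('bend',(284.5,232)),('end',(333,232))]: print(n,onz(p,*a,7))
E
```

```text
2053 shank ang 84.82081436800613 [373.5 263. ]
-43.82236374401607 45.994245477298115
tip [368.8 219.    7. ]
bend [377.1 323.2   7. ]
end [326.4 329.3   7. ]
```

Emit:
carry_out --pt "0 0 0 7" --pt "0 0 0 14" --pt "0 0 0 21" --pt "0 0 0 28" --pt "0 0 0 35" --pt "0 0 0 42" --pt "0 0 0 49" --pt "0 0 0 56"

```text
time_s: 32.3
eef_pos: [379.0, 292.3, 153.0]
tool_rot: [0.002, -0.232, 0.973, 0.001]
ft_force: [-0.4, 0.2, -0.1]
finger_gap: 42.7
```

Emit:
carry_out --pt "0 0 0 7" --pt "0 0 0 14" --pt "0 0 0 21" --pt "0 0 0 28" --pt "0 0 0 35" --pt "0 0 0 42" --pt "0 0 0 49" --pt "0 0 0 56"

```text
time_s: 32.97
eef_pos: [378.9, 292.5, 153.0]
tool_rot: [0.001, 0.251, 0.968, 0.002]
ft_force: [-0.3, 0.4, 0.1]
finger_gap: 42.8
```

Emit:
carry_out --pt "0 0 0 7" --pt "0 0 0 14" --pt "0 0 0 21" --pt "0 0 0 28" --pt "0 0 0 35" --pt "0 0 0 42" --pt "0 0 0 49" --pt "0 0 0 56"

```text
time_s: 33.63
eef_pos: [378.8, 292.7, 152.8]
tool_rot: [-0.001, 0.676, 0.737, 0.002]
ft_force: [0.4, -0.3, 0.3]
finger_gap: 42.8
```

Emit:
carry_out --pt "0 0 0 7" --pt "0 0 0 10" --pt "0 0 0 10" --pt "0 0 0 10"

```text
time_s: 33.97
eef_pos: [378.5, 292.3, 152.2]
tool_rot: [-0.001, 0.735, 0.678, 0.001]
ft_force: [-0.3, -0.1, -0.4]
finger_gap: 42.7
```

```bash
python3 - <<'E'
from h import *
np.set_printoptions(precision=1,suppress=True)
st(); p,im=snap('wrist','w22')
E
```

```text
t 33.97 tcp [378.5 292.3 152.2] toolx ang 85.38 gap 42.7 F [-0.3 -0.1 -0.4] q [-1.1  0.5  0.6  2.  -0.4  0.7 -0.3]
```

View pics/w22.png

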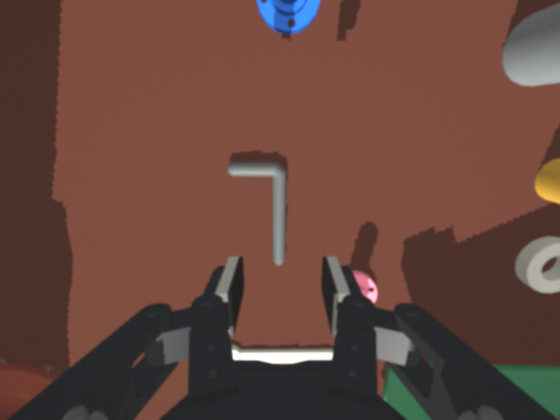

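```bash
python3 - <<'E'
from h import *
np.set_printoptions(precision=1,suppress=True)
p,im=ld('w22')
g=im.astype(int); m=((g.max(2)-g.min(2))<22)&(g.max(2)>60); m[:, :222]=0; m[:,300:]=0; m[:155]=0; m[275:]=0; m[250:,:265]=0
pts=np.argwhere(m)[:,::-1].astype(float)
W=np.array([onz(p,u,v,7)[:2] for u,v in pts])
k=(pts[:,1]>182); sh=W[k]; c=sh.mean(0); d=np.linalg.svd(sh-c)[2][0]; d*=np.sign(d[1]); print(len(pts),'shank ang',np.degrees(np.arctan2(d[1],d[0])),c)
t=(sh-c)@d; tip=c+d*t.min(); print('tip',tip,'bend',tip+105*d,'grasp',tip+70*d)
G=tip+70*d
print(rel([*G,60]),rel([*G,2.5]))
E
```

```text
1876 shank ang 84.7423010192096 [373.9 267.6]
tip [369.4 218.8] bend [379.  323.3] grasp [375.8 288.5]
[-4.  -2.4 92. ] [ -4.1  -2.4 149.5]
```

Emit:
carry_out --pt "-4 -2 20 0.6" --pt "-4 -2 50 0.6" --pt "-4 -2 80 0.6" --pt "-4 -2 105 0.6" --pt "-4 -2 125 0.6" --pt "-4 -2 130 0.6" --pt "-4 -2 130 0.6" --pt "-4 -2 130 0.6"

```text
time_s: 34.68
eef_pos: [376.4, 287.8, 21.8]
tool_rot: [-0.0, 0.739, 0.673, 0.001]
ft_force: [-0.8, -0.5, -0.2]
finger_gap: 42.6
```

```bash
python3 - <<'E'
from h import *
np.set_printoptions(precision=1,suppress=True)
st(); print(rel([375.8,288.5,2.5])); snap('wrist','w23')
E
```

```text
t 34.68 tcp [376.4 287.8  21.8] toolx ang 84.65 gap 42.6 F [-0.8 -0.5 -0.2] q [-0.9  0.7  0.4  2.1 -0.7  0.4 -0.1]
[ 0.6 -0.7 19.3]
```

View pics/w23.png

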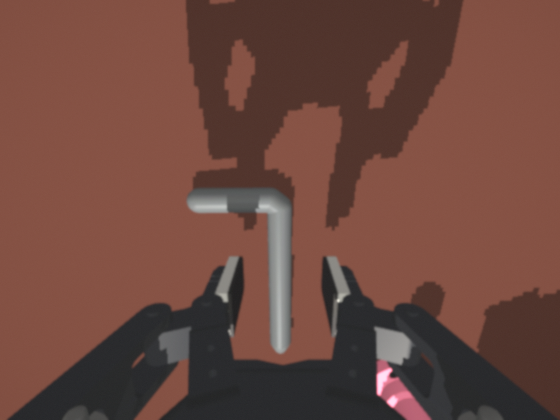

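Emit:
carry_out --pt "0 0 8 0" --pt "0 0 15 0" --pt "0 0 19 0" --pt "0 0 19 0"

```text
time_s: 35.07
eef_pos: [375.2, 287.4, 1.4]
tool_rot: [-0.0, 0.739, 0.673, -0.001]
ft_force: [-0.2, -0.4, 0.4]
finger_gap: 42.8
```

Emit:
carry_out --pt "0 0 0 0" --pt "0 0 0 0" --pt "0 0 0 0" --pt "0 0 0 0" --pt "0 0 0 0" --pt "0 0 0 0" --pt "0 0 0 0" --hand -1

```text
time_s: 35.65
eef_pos: [375.7, 287.6, 2.4]
tool_rot: [-0.0, 0.739, 0.673, 0.0]
ft_force: [-0.8, 0.0, 5.1]
finger_gap: 11.4
```

Emit:
carry_out --pt "0 0 -10 0" --pt "0 0 -35 0" --pt "0 0 -70 0" --pt "0 0 -105 0" --pt "0 0 -140 0" --pt "0 0 -175 0" --pt "0 0 -210 0" --pt "0 0 -218 0"

```text
time_s: 36.32
eef_pos: [378.3, 288.7, 224.7]
tool_rot: [0.0, 0.739, 0.673, 0.005]
ft_force: [2.2, -0.0, -1.8]
finger_gap: 11.3
```

Emit:
carry_out --pt "0 0 0 0" --pt "0 0 0 0"

```text
time_s: 36.48
eef_pos: [374.8, 287.5, 219.3]
tool_rot: [-0.0, 0.739, 0.674, -0.001]
ft_force: [-0.8, -0.3, -1.8]
finger_gap: 11.4
```

```bash
python3 - <<'E'
from h import *
np.set_printoptions(precision=1,suppress=True)
st(); snap('wrist','w24')
E
```

```text
t 36.48 tcp [374.8 287.5 219.3] toolx ang 84.68 gap 11.4 F [-0.8 -0.3 -1.8] q [-1.2  0.4  0.7  1.9 -0.3  0.9 -0.4]
```

View pics/w24.png

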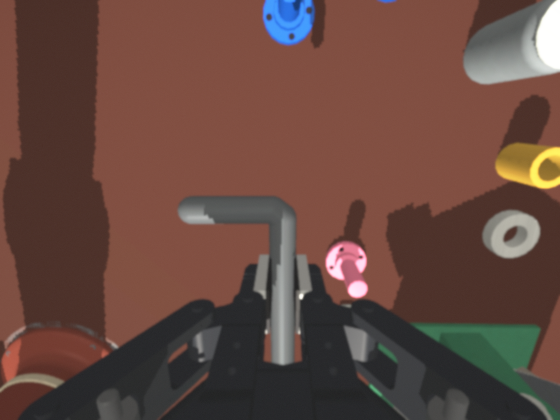

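```bash
python3 - <<'E'
from h import *
np.set_printoptions(precision=1,suppress=True)
s,T=st(); p,im=ld('w24')
for h in (0,-5,-10):
    print(h,proj(p,[s['eef_pos']+T@np.array(q) for q in [(35,0,h),(35,-45,h),(-70,0,h),(0,0,h)]]).tolist())
crop(im,160,160,360,380,3,'pics/w24c.png')
L=t2w([[-138,80,227],[-138,150,227],[-138,200,227],[-138,-80,227]]); print(L)
E
```

```text
t 36.53 tcp [374.3 287.2 218.5] toolx ang 84.67 gap 11.4 F [-0.2 -0.6 -1.9] q [-1.2  0.4  0.7  1.9 -0.3  0.9 -0.4]
0 [[279.7223894007211, 209.51107895450662], [192.89842770341448, 209.56465360829336], [280.2110219294969, 368.35733772792975], [279.9070500859621, 269.58186434194965]]
-5 [[279.65268570004145, 212.50138926547473], [189.98856502687732, 212.55764794451295], [280.16713053334996, 375.046430210794], [279.8478019119794, 274.1934655044411]]
-10 [[279.57826917441344, 215.69389957230797], [186.88192287410504, 215.75307374216524], [280.12083078535824, 382.1026849780901], [279.7848349620555, 279.09456777575315]]
[[ 470.4  -11.5  227. ]
 [ 477.8   58.1  227. ]
 [ 483.1  107.8  227. ]
 [ 453.4 -170.6  227. ]]
```

View pics/w24c.png

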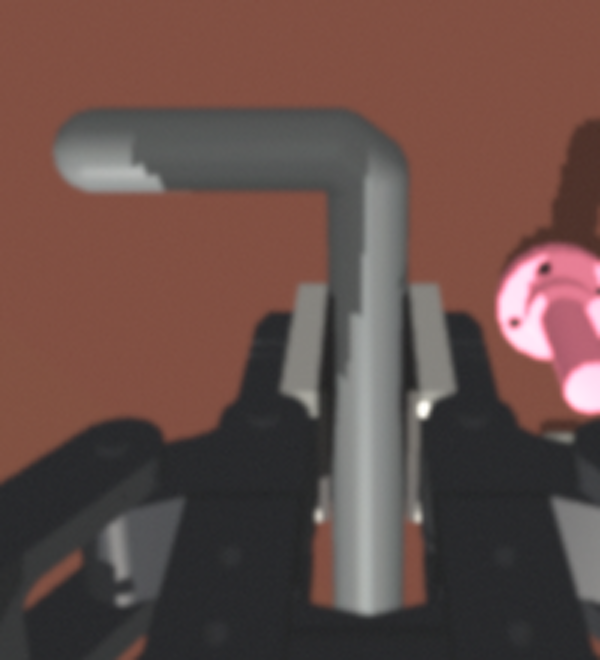

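Emit:
carry_out --pt "0 10 -30 0.7" --pt "-30 20 -60 0.7" --pt "-60 30 -90 0.7" --pt "-95 40 -110 0.7" --pt "-130 50 -121 0.7" --pt "-165 60 -121 0.7" --pt "-200 70 -121 0.7" --pt "-235 75 -121 0.7"

```text
time_s: 37.2
eef_pos: [428.0, 45.1, 339.4]
tool_rot: [-0.0, 0.743, 0.669, -0.001]
ft_force: [0.8, -0.2, -1.6]
finger_gap: 10.9
```

Emit:
carry_out --pt "-15 0 0 0" --pt "-26 0 0 0" --pt "-26 0 0 0" --pt "-26 0 0 0" --pt "-26 0 0 0"

```text
time_s: 37.62
eef_pos: [425.6, 22.8, 340.3]
tool_rot: [-0.001, 0.742, 0.67, -0.001]
ft_force: [-0.3, -0.4, -1.3]
finger_gap: 11.5
```

```bash
python3 - <<'E'
from h import *
np.set_printoptions(precision=1,suppress=True)
st(); p,im=snap('wrist','w25'); print(proj(p,t2w([[-138,80,227]]))); snap('wrist','w25b'); 
for n in('w25','w25b'): print(ld(n)[0]['position'],quat(ld(n)[0]['rotation']).as_rotvec()*57)
E
```

```text
t 37.62 tcp [425.6  22.8 340.3] toolx ang 84.13 gap 11.5 F [-0.3 -0.4 -1.3] q [-0.8  0.2  0.9  1.9 -0.2  1.2  0. ]
[[331.9 238. ]]
[434.9 102.2 482.5] [-18.    1.   -5.8]
[434.9 102.3 482.7] [-18.    1.   -5.8]
```

View pics/w25.png

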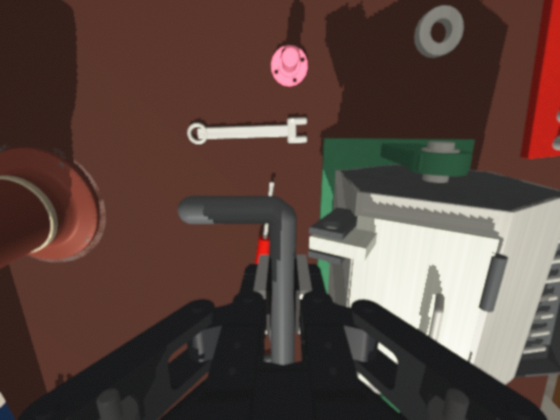

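```bash
python3 - <<'E'
from h import *
p,im=ld('w25'); x0,y0,x1,y1=290,160,530,340; s=3.2
c=cv2.resize(im[y0:y1,x0:x1],None,fx=s,fy=s,interpolation=cv2.INTER_CUBIC); cv2.imwrite('pics/w25r.png',c)
def pl(M,col):
    u=(proj(p,t2w(M))-[x0,y0]+.5)*s-.5; cv2.polylines(c,[u.round().astype(int).reshape(-1,1,2)],True,col,1)
for a,b,col in [(89,95,(0,0,255)),(74,86,(0,255,0)),(65,71,(0,255,255))]:
    pl([[-155,a,244],[-121,a,244],[-121,b,244],[-155,b,244]],col)
pl([[-110,-120,199],[-110,120,199],[0,120,262],[0,-120,262]],(255,0,255))
cv2.imwrite('pics/w25d.png',c)
E
cat >> h.py <<'E'
def asc(im,x0,y0,x1,y1,sx=1,sy=1,marks=()):
    """text print: # bright, o mid grey, . dark grey, g green, r brown/red, b blue"""
    mk={(int(round(u)),int(round(v))):c for u,v,c in marks}
    print('    '+''.join(str(x//10%10) if x%10==0 else ' ' for x in range(x0,x1,sx)))
    for y in range(y0,y1,sy):
        L=''
        for x in range(x0,x1,sx):
            b,g,r=[int(k) for k in im[y,x]]; mx,mn=max(b,g,r),min(b,g,r)
            if (x,y) in mk: L+=mk[(x,y)];continue
            if mx-mn>0.3*mx and mx>35: L+='g' if g==mx else ('r' if r==mx else 'b')
            elif mx>170:L+='#'
            elif mx>100:L+='o'
            elif mx>60:L+='-'
            else: L+='.'
        print('%3d '%y+L)
E
python3 - <<'E'
from h import *
p,im=ld('w25')
M=[]
for a,b,ch in [(89,95,'A'),(74,86,'B'),(65,71,'C')]:
    for q in proj(p,t2w([[-155,a,244],[-121,a,244],[-121,b,244],[-155,b,244]])): M.append((q[0],q[1],ch))
print(M)
asc(im,295,195,395,275,marks=M)
E
```

```text
[(np.float64(316.45051762312), np.float64(236.1949491879761), 'A'), (np.float64(354.6410867702836), np.float64(236.33647495743517), 'A'), (np.float64(355.1899084452229), np.float64(230.06007191689693), 'A'), (np.float64(316.7213129514375), np.float64(229.91796202020146), 'A'), (np.float64(315.79025696517033), np.float64(251.49742931435202), 'B'), (np.float64(353.30292617459224), np.float64(251.63751627664467), 'B'), (np.float64(354.3696224327123), np.float64(239.4407722318817), 'B'), (np.float64(316.3165741648505), np.float64(239.29953665772132), 'B'), (np.float64(315.4051727004453), np.float64(260.42083639917604), 'C'), (np.float64(352.5224643988418), np.float64(260.5600743562019), 'C'), (np.float64(353.0409419169099), np.float64(254.6327539834303), 'C'), (np.float64(315.6609922259213), np.float64(254.49295119030884), 'C')]
         0         1         2         3         4         5         6         7         8         9    
195 rrrrrrrrrrrrrrrrrrrrrrrrrrggggggggggggg-----oo---------------ooooooooooooooo#########ooooooooooo----
196 rrrrrrrrrrrrrrrrrrrrrrrrr-ggggggggggggg-----o-o--
[... 7541 characters left out ...]
ggggoo----------------ooo#############################################
269 ...-----------..........ggggggggggoo----------------ooo#############################################
270 ...-----------..........ggggggggggoo----------------ooo#############################################
271 ...-----------...........gggggggggoo----------------ooo#############################################
272 ...-----------...........gggggggggoo----------------ooo#############################################
273 ...-----------...........gggggggggoo---------------oooooo###########################################
274 ...------------..........gggggggggoo---------------oooo#############################################
```

```bash
python3 - <<'E'
from h import *
np.set_printoptions(precision=1,suppress=True)
p,im=ld('w25')
F=(-161.2,233.2);B=(-131.8,250.2);D=(-143.7,207.8) 
for y in (95,89,86,74,71,65): print(y,proj(p,t2w([[F[0],y,F[1]],[B[0],y,B[1]]])).round(1).tolist())
E
```

```text
95 [[308.7, 225.6], [344.4, 232.7]]
89 [[308.5, 231.6], [343.9, 239.1]]
86 [[308.4, 234.6], [343.7, 242.2]]
74 [[308.0, 246.4], [342.7, 254.7]]
71 [[307.9, 249.3], [342.5, 257.7]]
65 [[307.7, 255.1], [342.0, 263.8]]
```

```bash
python3 - <<'E'
from h import *
np.set_printoptions(precision=1,suppress=True)
st(); X=t2w([[-138,187,222.4]])[0]; print(X, rel(X))
E
```

```text
t 37.72 tcp [425.7  22.7 340.6] toolx ang 84.16 gap 11.4 F [-0.4  0.8 -1.2] q [-0.8  0.2  0.9  1.9 -0.2  1.2  0. ]
[481.7  94.9 222.4] [ 77.6  48.5 118.1]
```

Emit:
carry_out --pt "30 10 0 0.2" --pt "60 25 0 0.2" --pt "78 48 20 0.2" --pt "78 48 50 0.2" --pt "78 48 80 0.2" --pt "78 48 105 0.2" --pt "78 48 118 0.2" --pt "78 48 118 0.2"

```text
time_s: 38.38
eef_pos: [479.2, 94.9, 219.7]
tool_rot: [-0.002, 0.744, 0.669, -0.003]
ft_force: [0.1, 0.1, -0.8]
finger_gap: 11.3
```

Emit:
carry_out --pt "0 0 0 0" --pt "0 0 0 0" --pt "0 0 0 0"

```text
time_s: 38.63
eef_pos: [482.7, 93.6, 224.4]
tool_rot: [0.001, 0.744, 0.668, 0.001]
ft_force: [0.9, -0.1, -1.1]
finger_gap: 10.9
```

```bash
python3 - <<'E'
from h import *
np.set_printoptions(precision=1,suppress=True)
st(); X=t2w([[-138,187,222.4]])[0]; print(rel(X)); p,im=snap('wrist','w26'); st(); print(rel(X))
snap('scene','s26'); snap('top','t26'); st(); print(rel(X))
ps=ld('s26')[0]
tip=t2w([[-138,117,227]]); print(proj(ps,tip),proj(ps,t2w([[-138,92,227],[-138,80,227]])),proj(ld('t26')[0],t2w([[-138,117,227],[-138,92,227],[-138,187,227]])))
E
```

```text
t 38.63 tcp [482.7  93.6 224.4] toolx ang 83.80 gap 10.9 F [ 0.9 -0.1 -1.1] q [-0.8  0.5  0.8  1.9 -0.4  0.9  0.1]
[ 1.2 -1.1  2. ]
t 38.68 tcp [482.6  93.5 224.4] toolx ang 83.78 gap 11.3 F [ 0.3  0.2 -1.9] q [-0.8  0.5  0.8  1.9 -0.4  0.9  0.1]
[ 1.2 -1.   2. ]
t 38.78 tcp [482.2  93.4 224. ] toolx ang 83.77 gap 11.4 F [-0.  -0.5 -1.2] q [-0.8  0.5  0.8  1.9 -0.4  0.9  0.1]
[ 1.4 -0.7  1.6]
[[295.3 181.9]] [[286.9 181.9]
 [282.9 181.8]] [[269.9 215.6]
 [277.3 216.1]
 [249.3 214.3]]
```

```bash
python3 - <<'E'
from h import *
p,im=ld('s26'); asc(im,262,160,350,212,marks=[(*proj(p,t2w([[-138,y,227]]))[0],'X') for y in (117,80,187,222)])
p,im=ld('t26'); asc(im,235,195,300,232,marks=[(*proj(p,t2w([[-138,y,227]]))[0],'X') for y in (117,80,187,222)])
E
```

```text
7         8         9         0         1         2         3         4         
160 rrrrrrr############oorrrrrrrrrrrrrrrrr---rrrrrrrrrr...-..--oo.....rrrrrrrrrrrrrrrrrrrrrr
161 rrrrrrrrrrrrrrorrrrrrrrrrrrrrrrrrrrrrrr--rrrrrrrrrr......oooo....rrrrrrrrrrrrrrrrrrrrrrr
162 rrrrrrrrrrrrrrrrrrrrrrrrrrrrrrrrrrrrrrr--rrrrrrrrrr......oooo....rrrrrrrrrrrrrrrrrrrrrrr
163 rrrrrrrrrrrrrrrrrrrrrrrrrrrrrrrrrrrrrrr---rrrrrrrrrr.....oooo....rrrrrrrrrrrrrrrrrrrrrrr
164 rrrrrrrrrrrrrrrrrrrrrrrrrrrrrrrrrrrrrrr--rrrrrrrrrrr.....oooo....rrrrrrrrrrrrrrrrrrrrrrr
165 rrrrrrrrrrrrrrrrrrrrrrrrrrrrrrrrrrrrrrr---rrrrrrrrrr.....oooo...rrrrrrrrrrrrrrrrrrrrrrrr
166 rrrrrrrrrrrrrrrrrrrrrrrrrrrrrrrrrrrrrr---rrrrrrrrrrr..---oooo-..rrrrrrrrrrrrrrrrrrrrrrrr
167 rrrrrrrrrrrrrrrrrrrrrrrrrrrrrrrrrrrrrr---rrrrrrrrrrr...--oooo---.rrrrrrrrrrrrrrrrrrrrrrr
168 rrrrrrrrrrrrrrrrrrrrrrrrrrrrrrrrrrrrr---rrrrrrrrrrrr..---oooo---.rrrrrrrrrrrrrrrrrrrrrrr
169 rrrrrrrrrrrrrrrrrrrrrrrrrrrrrrrr-rrrr---rrrrrrrrrrrrr....----...rrrrrrrrrrrrrrrrrrrrrrrr
170 rrrrrrrrrrrrrrrrrrrrrrrrrrrrrrrrrrrr---rrrrrrrrrrrrrr....----...rrrrrrrrrrrrrrrrrrrrr
[... 5776 characters left out ...]

222 rrrrrrrrrrrrrrro-rrrrrrrrrrrrrrrrrrrrroooooo#####oooggggggggggggg
223 rrrrrrrrrrrrrrro-rrrrrrrrrrrrrrrrrrrrrrrrroo####ooooooooooooooogg
224 rrrrrrrrrrrrrrroorrrrrrrrrrrrrrrrrrrrrrrrrrrroooorrrrrrrrrrrroooo
225 rrrrrrrrrrrrrrr-orrrrrrrrrrrrrrrrrrrrrrrrrrrrrrrrrrrrrrrrrrrrrrrr
226 rrrrrrrrrrrrrr--rrrrrrrrrrrrrrrrrrrrrrrrrrrrrrrrrrrrrrrrrrrrrrrrr
227 rrrrrrrrrrrrrr--rrooorrrrooorrrrrrrrrrrrrrrrrrrrrrrrrrrrrrrrrrrrr
228 rrrrrrrrrrrrrr--ro###orroo##orrrrrrrrrrrrrrrrrrrrrrrrrrrrrrrrrrrr
229 rrrrrrrrrrrrrrrrro####rro####rrrrrrrrrrrrrrrrrrrrrrrrrrrrrrrrrrrr
230 rrrrrrrrrrrrrrrrro####rro####rrrrrrrrrrrrrrrrrrrrrrrrrrrrrrrrrrrr
231 rrrrrrrrrrrrrrrrro####oo#####rrrrrrrrrrrrrrrrrrrrrrrrrrrrrrrrrrrr
```

Emit:
carry_out --pt "0 -1 1.5 0" --pt "-8 -1 1.5 0" --pt "-14 -1 1.5 0" --pt "-20 -1 1.5 0" --pt "-25 -1 1.5 0" --pt "-30 -1 1.5 0" --pt "-34 -1 1.5 0"

```text
time_s: 39.37
eef_pos: [476.9, 58.6, 221.6]
tool_rot: [0.0, 0.745, 0.667, -0.0]
ft_force: [-0.4, 0.1, -1.0]
finger_gap: 11.4
```

```bash
python3 - <<'E'
from h import *
np.set_printoptions(precision=1,suppress=True)
st(); X=t2w([[-138,112,222.4]])[0]; print(rel(X)); p,im=snap('scene','s27'); asc(im,264,170,340,192)
E
```

```text
t 39.37 tcp [476.9  58.6 221.6] toolx ang 83.69 gap 11.4 F [-0.4  0.1 -1. ] q [-0.7  0.5  0.8  1.9 -0.4  0.9  0.1]
[-38.4   1.1  -0.7]
          7         8         9         0         1         2         3         
170 rrrrrrrrrrrrrrrrrrrrrrrrrrrrrrrrrr---rr...----...rrrrrrrrrrrrrrrrrrrrrrrrrrr
171 rrrrrrrrrrrrrrrrrrrrrrrrrrrrrrrrr---rrr...---....rrrrrrrrrrrrrrrrrrrrrrrrrrr
172 rrrrrrrrrrrrrrrrrrrrrrrrrrrrrrr----rrrr....--...rrrrr---rrrrrrrrrrrrrrrrrrrr
173 rrrrrrrrrrrrrrrrrrrrrrrrrrrrr----rrrrrr.........rrrroooo-rrrrrrrrrrrrrrrrrrr
174 rrrrrrrrrrrrrrrrrrrrrrrrrrr--oorrrrrrrr.........rrrrooo--rrrrrrrrrrrrrrrrrrr
175 orrrrrrrrrrrrrrrrrrrrrrr--ooorrrrrrrrrr......-..rrrroo---rrrrrrrrrrrrrrrrrrr
176 ooooorrrrrrrrrrrro##oooooorrrrrrrrrrrrr.........rrrr-----rrrrrrrrrrrrrrrrrrr
177 rrrr####oooooooo#####ooorrrrrrrrrrrrrrr-.......-rrrr-----rrrrrrrrrrrrrrrrrrr
178 rrrrrrrroooooooo#####ooorrrrrrrrrrrrrrroo-...-orrrrrr----rrrrrrrrrrrrrrrrrrr
179 rrrrrrrrrrrrrooo#####ooorrrrrrrrrrrrrrroo-...oorrrrrr----rrrrrrrrrrrrrrrrrrr
180 rrrrrrrrrrrrrooo#####o-----oorrrrrrrrrooo-...ooorrrr-----rrrrrrrrrrrrr
[... 197 characters left out ...]
-------ooooooo-oo....ooo--oooo---rrrrrrrrrrrrrrrrrrr
184 orrrrrrrrrrrrooo#####------------------oo....oo---------rrrrrrrrrrrrrrrrrrrr
185 ##orrrrrrrrrrooo#####o--rrrrrrrrrrrrrrroo-...ooorrrrrrrrrrrrrrrrrrrrrrrrrrrr
186 ##orrrrrrrrrrooo#####o-orrrrrrrrrrrrrrrooooooorrrrrrrrrrrrrrrrrrrrrrrrrrrrrr
187 ##orrrrrrrrrrooo#####o-orrrrrrrrrrrrrrrrrrrrrrrrrrrrrrrrrrrrrrrrrrrrrrrrrrrr
188 ##orrrrrrrrrrooo#####o-orrrrrrrrrrrrrrrrrrrrrrrrrrrrrrrrrrrrrrrrrrrrrrrrrrrr
189 ##orrrrrrrrrrooo#####o-orrrrrrrrrrrrrrrrrrrrrrrrrrrrrrrrrrrrrrrrrrrrrrrrrrrr
190 ##orrrrrrrrrrooo#####o-orrrrrrrrrrrrrrrrrrrrrrrrrrrrrrrrrrrrrrrrrrrrrrrrrrrr
191 ########oorroooo#####o-orrrrrrrrrrrrrrrrrrrrrrrrrrrrrrrrrrrrrrrrrrrrrrrrrrrr
```

Emit:
carry_out --pt "-6 0 0 0" --pt "-12 0 0 0" --pt "-18 0 0 0" --pt "-24 0 0 0" --pt "-30 0 0 0" --pt "-35 0 0 0" --pt "-38 0 0 0" --pt "-38 0 0 0"

```text
time_s: 40.08
eef_pos: [472.7, 20.8, 221.7]
tool_rot: [0.0, 0.745, 0.667, -0.0]
ft_force: [0.0, -0.5, -1.3]
finger_gap: 11.2
```

```bash
python3 - <<'E'
from h import *
np.set_printoptions(precision=1,suppress=True)
st(); X=t2w([[-138,112,222.4]])[0]; print(rel(X)); p,im=snap('scene','s28'); asc(im,255,170,330,192)
E
```

```text
t 40.08 tcp [472.7  20.8 221.7] toolx ang 83.65 gap 11.2 F [ 0.  -0.5 -1.3] q [-0.6  0.4  0.8  1.9 -0.4  0.9  0.2]
[-0.3  1.1 -0.7]
         6         7         8         9         0         1         2         
170 orrrrrrrrrrrrrrrrrrrrrrrrrrrrrrrrrr..----...--rrrrrrrrrrrrrrrrrrrrrrrrrrrrr
171 oorrrrrrrrrrrrrrrrrrrrrrrrrrrrrrrrrr..--....-rrrrrrrrrrrrrrrrrrrrrrrrrrrrrr
172 ooorrrrrrrrrrrrrrrrrrrrrrrrrrrrrrrrr...-....rrrrr-o-rrrrrrrrrrrrrrrrrrrrrrr
173 roooorrrrrrrrrrrrrrrrrrrrrrrrrrrrrr.........rrrr-ooo-rrrrrrrrrrrrrrrrrrrrrr
174 rrrooooorrrrrrrrrrrrrrrrrrrrrrrrrrr........-rrrrooo---rrrrrrrrrrrrrrrrrrrrr
175 rrrrrooooorrrrrrrrrrrrrrrrrrrrrrr--.....-..-rrrro----rrrrrrrrrrrrrrrrrrrrrr
176 rrrrrrrroooooorrrrrrrrrrrro##ooooo-........rrrrrr----rrrrrrrrrrrrrrrrrrrrrr
177 rrrrrrrrrrrrr####oooooooo#####ooorr-.....-.rrrrrr----rrrrrrrrrrrrrrrrrrrrrr
178 rrrrrrrrrrrrrrrrroooooooo#####ooorroo....oorrrrrr----rrrrrrrrrrrrrrrrrrrrrr
179 rrrrrrrrrrrrrrrrrrrrrrooo#####ooorroo....oorrrrrr----rrrrrrrrrrrrrrrrrrrrrr
180 rrrrrrrrrrrrrrrrroooooooo#####-----oo....ooorrrr-----rrrrrrrrrrrrrrrrrrrrrr
181 rrrr
[... 171 characters left out ...]
rooo---ooo#####-----oo....ooo-ooooo---rrrrrrrrrrrrrrrrrrrrrr
184 oooooooooorrrrrrro----ooo#####-----oo....oo---------rrrrrrrrrrrrrrrrrrrrrrr
185 ###########orrrrrrrrrrooo#####o--rroo----oorrrrrrrrrrrrrrrrrrrrrrrrrrrrrrrr
186 ###########orrrrrrrrrrooo#####o-orrroooooorrrrrrrrrrrrrrrrrrrrrrrrrrrrrrrrr
187 ooooooooo##orrrrrrrrrrooo#####o-orrrrrrrrrrrrrrrrrrrrrrrrrrrrrrrrrrrrrrrrrr
188 rrrrrrrr###orrrrrrrrrrooo#####o-orrrrrrrrrrrrrrrrrrrrrrrrrrrrrrrrrrrrrrrrrr
189 rrrrrrrr###orrrrrrrrrrooo#####o-orrrrrrrrrrrrrrrrrrrrrrrrrrrrrrrrrrrrrrrrrr
190 rrrrrrrr###orrrrrrrrrrooo#####o-orrrrrrrrrrrrrrrrrrrrrrrrrrrrrrrrrrrrrrrrrr
191 #################oorrrooo#####o-orrrrrrrrrrrrrrrrrrrrrrrrrrrrrrrrrrrrrrrrrr
```

Emit:
carry_out --pt "0 0 0 0" --pt "0 0 0 0" --pt "0 0 0 0" --pt "0 0 0 0" --pt "0 0 0 0" --hand -0.4

```text
time_s: 40.55
eef_pos: [472.9, 22.0, 221.7]
tool_rot: [0.0, 0.744, 0.668, 0.0]
ft_force: [0.3, 0.1, -0.6]
finger_gap: 25.5
```

```bash
python3 - <<'E'
from h import *
np.set_printoptions(precision=1,suppress=True)
st(); p,im=snap('scene','s29'); asc(im,255,170,330,192)
E
```

```text
t 40.55 tcp [472.9  22.  221.7] toolx ang 83.77 gap 25.5 F [ 0.3  0.1 -0.6] q [-0.6  0.4  0.8  1.9 -0.4  0.9  0.2]
         6         7         8         9         0         1         2         
170 orrrrrrrrrrrrrrrrrrrrrrrrrrrrrrrrrr...---....-rrrrrrrrrrrrrrrrrrrrrrrrrrrrr
171 oorrrrrrrrrrrrrrrrrrrrrrrrrrrrrrrrrr..---....rrrrrrrrrrrrrrrrrrrrrrrrrrrrrr
172 ooorrrrrrrrrrrrrrrrrrrrrrrrrrrrrrrrr........rrrrrrrrrrrrrrrrrrrrrrrrrrrrrrr
173 roooorrrrrrrrrrrrrrrrrrrrrrrrrrrrrrr........rrrrrrrrrrrrrrrrrrrrrrrrrrrrrrr
174 rrrooooorrrrrrrrrrrrrrrrrrrrrrrrrrrr.......-rrrrrrrrrrrrrrrrrrrrrrrrrrrrrrr
175 rrrrrooooorrrrrrrrrrrrrrrrrrrrrrr--.........rrrrrrrrrrrrrrrrrrrrrrrrrrrrrrr
176 rrrrrrrroooooorrrrrrrrrrrro##oooooo-........rrrrrrrrrrrrrrrrrrrrrrrrrrrrrrr
177 rrrrrrrrrrrrr####oooooooo#####ooorr-........rrrrrrrrrrrrrrrrrrrrrrrrrrrrrrr
178 rrrrrrrrrrrrrrrrroooooooo#####ooorrr.......-rrrrrrrrrrrrrrrrrrrrrrrrrrrrrrr
179 rrrrrrrrrrrrrrrrrrroooooo#####ooorrro-....oorrrrrrrrrrrrrrrrrrrrrrrrrrrrrrr
180 rrrrrrrrrrrrrrrrroooooooo#####o--rroo-...-oorrrroorrrrrrrrrrrrrrrrrrrrrrrrr
181 rrrrrrrrrrrrrrrrroooo
[... 154 characters left out ...]
rrr----ooo#####-----oo-...-oooooo-----rrrrrrrrrrrrrrrrrrrrrr
184 oooooooooorrrrrrrrrrrrooo#####-----oo-...-oooooooooo-rrrrrrrrrrrrrrrrrrrrrr
185 ###########orrrrrrrrrrooo#####-----oo-...-oo--ooooo---rrrrrrrrrrrrrrrrrrrrr
186 ###########orrrrrrrrrrooo#####o-orroo-...-oo---------rrrrrrrrrrrrrrrrrrrrrr
187 ooooooooo##orrrrrrrrrrooo#####o-orrroooooooo---------rrrrrrrrrrrrrrrrrrrrrr
188 rrrrrrrr###orrrrrrrrrrooo#####o-orrrrrrrrrrrrrrrrrrrrrrrrrrrrrrrrrrrrrrrrrr
189 rrrrrrrr###orrrrrrrrrrooo#####o-orrrrrrrrrrrrrrrrrrrrrrrrrrrrrrrrrrrrrrrrrr
190 rrrrrrrr###orrrrrrrrrrooo#####o-orrrrrrrrrrrrrrrrrrrrrrrrrrrrrrrrrrrrrrrrrr
191 ##################roroooo#####o-orrrrrrrrrrrrrrrrrrrrrrrrrrrrrrrrrrrrrrrrrr
```

Emit:
carry_out --pt "0 0 -15 0" --pt "0 0 -40 0" --pt "25 0 -45 0" --pt "50 0 -45 0" --pt "64 0 -45 0" --pt "64 0 -45 0" --pt "64 0 -45 0"

```text
time_s: 41.18
eef_pos: [479.6, 85.8, 266.4]
tool_rot: [0.0, 0.744, 0.668, -0.0]
ft_force: [-0.1, -0.7, -0.3]
finger_gap: 25.8
```

Emit:
carry_out --pt "0 0 0 0" --pt "0 0 0 0" --pt "0 0 15 0" --pt "0 0 30 0" --pt "0 0 45 0" --pt "0 0 58 0" --pt "0 0 58 0" --pt "0 0 58 0" --hand -1

```text
time_s: 41.85
eef_pos: [479.5, 84.3, 208.5]
tool_rot: [-0.0, 0.745, 0.667, -0.001]
ft_force: [0.7, -0.6, 1.0]
finger_gap: -0.1
```

```bash
python3 - <<'E'
from h import *
np.set_printoptions(precision=1,suppress=True)
s,T=st(); p,im=snap('scene','s30'); asc(im,255,168,335,194); print(proj(p,s['eef_pos']))
print(rel(t2w([[-138,112+24,208]])[0]))
E
```

```text
t 41.85 tcp [479.5  84.3 208.5] toolx ang 83.63 gap -0.1 F [ 0.7 -0.6  1. ] q [-0.7  0.5  0.7  1.9 -0.4  0.9  0.1]
         6         7         8         9         0         1         2         3    
168 rrrrrrrrrrrrrrrrrrrrrrrrrrrrrrrrrrrrrrrrrrrr---rrrrrrrr.....-ooo-...rrrrrrrrrrrr
169 rrrrrrrrrrrrrrrrrrrrrrrrrrrrrrrrrrrrrrr-rrrr--rrrrrrrrr.....-ooo-...rrrrrrrrrrrr
170 orrrrrrrrrrrrrrrrrrrrrrrrrrrrrrrrrrrrrrrrrr---rrrrrrrrr.....-ooo-...rrrrrrrrrrrr
171 oorrrrrrrrrrrrrrrrrrrrrrrrrrrrrrrrrrrrrrrr---rrrrrrrrrr..-oooooo--..rrrrrrrrrrrr
172 ooorrrrrrrrrrrrrrrrrrrrrrrrrrrrrrrrrrrrr---rrrrrrrrrrrrr..--ooooo--.rrrrrrrrrrrr
173 roooorrrrrrrrrrrrrrrrrrrrrrrrrrrrrrrrr----rrrrrrrrrrrrrr.---ooooo---rrrrrrrrrrrr
174 rrrooooorrrrrrrrrrrrrrrrrrrrrrrrrrrr--oorrrrrrrrrrrrrrrr....----...rrrrrrrrrrrrr
175 rrrrroooorrrrrrrrrrrrrrrrrrrrrrrr--ooorrrrrrrrrrrrrrrrrrr-...---...rrrrrrrrrrrrr
176 rrrrrrrrooooorrrrrrrrrrrrro##oooooorrrrrrrrrrrrrrrrrrrrr-...----..rrrrrrrrrrrrrr
177 rrrrrrrrrrrrr####oooooooo#####ooorrrrrrrrrrrrrrrrrrrrrrrr.........rrrrrrrrrrrrrr
178 rrrrrrrrrrrrrrrrroooooooo#####ooorrrrrrrrrrrrr
[... 645 characters left out ...]
orrrrrrrrrrooo#####o-orrrr----------------rrroo-...-oorrrrrrrrrrrrrrr
187 ooooooooo##orrrrrrrrrrooo#####o-orrrrrrrrrrr---------rrroo-...-oorrrrrrrrrrrrrrr
188 rrrrrrrr###orrrrrrrrrrooo#####o-orrrrrrrrrrrrrrrrrrrrrrrooo---oorrrrrrrrrrrrrrrr
189 rrrrrrrr###orrrrrrrrrrooo#####o-orrrrrrrrrrrrrrrrrrrrrrrrrrrrrrrrrrrrrrrrrrrrrrr
190 rrrrrrrr###orrrrrrrrrrooo#####o-orrrrrrrrrrrrrrrrrrrrrrrrrrrrrrrrrrrrrrrrrrrrrrr
191 #################orrorooo#####o-orrrrrrrrrrrrrrrrrrrrrrrrrrrrrrrrrrrrrrrrrrrrrrr
192 #################################orrrrrrrrrrrrrrrrrrrrrrrrrrrrrrrrrrrrrrrrrrrrrr
193 ##################################orrrrrrrrrrrrrrrrrrrrrrrrrrrrrrrrrrrrrrrrrrrrr
[[315.  186.9]]
[-40.4   0.7   1.1]
```

Emit:
carry_out --pt "-7 0 0 0" --pt "-14 0 0 0" --pt "-20 0 0 0" --pt "-25 0 0 0" --pt "-30 0 0 0" --pt "-35 0 0 0" --pt "-40 0 0 0" --pt "-40 0 0 0"

```text
time_s: 42.57
eef_pos: [481.9, 54.1, 211.4]
tool_rot: [0.0, 0.742, 0.67, 0.01]
ft_force: [6.4, 8.5, 5.7]
finger_gap: -0.1
```

```bash
python3 - <<'E'
from h import *
np.set_printoptions(precision=1,suppress=True)
s,T=st(); p,im=snap('scene','s31'); asc(im,248,168,325,194)
E
```

```text
t 42.57 tcp [481.9  54.1 211.4] toolx ang 84.15 gap -0.1 F [6.4 8.5 5.7] q [-0.7  0.5  0.7  1.9 -0.4  0.9  0.2]
      5         6         7         8         9         0         1         2    
168 rrrroorrrrrrrrrrrrrrrrrrrrrrrrrrrrrrrrrrrrrrrrrrrrrr....-ooo-...rrrrrrrrrrrrr
169 rrrrroorrrrrrrrrrrrrrrrrrrrrrrrrrrrrrrrrrrrrrr-rrrr-....-ooo-...rrrrrrrrrrrrr
170 rrrrrooorrrrrrrrrrrrrrrrrrrrrrrrrrrrrrrrrrrrrrrrrr--....-ooo-...rrrrrrrrrrrrr
171 rrrrrrooorrrrrrrrrrrrrrrrrrrrrrrrrrrrrrrrrrrrrrrr---.---ooooo--.rrrrrrrrrrrrr
172 rrrrrrrooorrrrrrrrrrrrrrrrrrrrrrrrrrrrrrrrrrrrr----r..--oooo--..rrrrrrrrrrrrr
173 rrrrrrrroooorrrrrrrrrrrrrrrrrrrrrrrrrrrrrrrrr----rrrr.---ooo---.rrrrrrrrrrrrr
174 rrrrrrrrrrooooorrrrrrrrrrrrrrrrrrrrrrrrrrrr--oorrrrrr-..----...rrrrrrrrrrrrrr
175 rrrrrrrrrrrrooooorrrrrrrrrrrrrrrrrrrrrrr--ooorrrrrrrrr...---..rrrrrrrrrrrrrrr
176 rrrrrrrrrrrrrrroooooorrrrrrrrrrrro##oooooorrrrrrrrrrr-....-...rrrrrrrrrrrrrrr
177 rrrrrrrrrrrrrrrrrrrr####oooooooo#####ooorrrrrrrrrrrrr-........rrrrrrrrrrrrrrr
178 rrrrrrrrrrrrrrrrrrrrrrrroooooooo#####ooorrrrrrrrrrrrr-........rrrrrrrrrrrrrrr
179 
[... 525 characters left out ...]
####----------------ooo...-oorrrrrrrrrrrrrrr
186 ##################orrrrrrrrrrooo#####o-orrrrr--------oo-...-oorrrrrrrrrrrrrrr
187 oooooooooooooooo##orrrrrrrrrrooo#####o-orrrrrrrrrrrr-oo-...-oorrrrrrrrrrrrrrr
188 rrrrrrrrrrrrrrr###orrrrrrrrrrooo#####o-orrrrrrrrrrrrrroo--oooorrrrrrrrrrrrrrr
189 rrrrrrrrrrrrrrr###orrrrrrrrrrooo#####o-orrrrrrrrrrrrrrrooooorrrrrrrrrrrrrrrrr
190 rrrrrrrrrrrrrrr###orrrrrrrrrrooo#####o-orrrrrrrrrrrrrrrrrrrrrrrrrrrrrrrrrrrrr
191 ########################oorrrooo#####o-orrrrrrrrrrrrrrrrrrrrrrrrrrrrrrrrrrrrr
192 ########################################orrrrrrrrrrrrrrrrrrrrrrrrrrrrrrrrrrrr
193 #########################################orrrrrrrrrrrrrrrrrrrrrrrrrrrrrrrrrrr
```

Emit:
carry_out --pt "15 0 0 0" --pt "30 0 -10 0" --pt "30 0 -45 0" --pt "30 0 -85 0" --pt "30 0 -100 0" --pt "0 -10 -100 0" --pt "-35 -20 -100 0" --pt "-70 -30 -100 0" --hand 0

```text
time_s: 43.28
eef_pos: [437.4, -22.6, 309.3]
tool_rot: [0.001, 0.744, 0.668, 0.0]
ft_force: [0.5, -0.1, -0.0]
finger_gap: 42.5
```

```bash
python3 - <<'E'
from h import *
np.set_printoptions(precision=1,suppress=True)
s,T=st(); p,_=ld('w20'); 
for n,a in [('tip',(183,96)),('bend',(125,105)),('end',(115,78))]: print(n,onz(p,*a,7))
p,im=ld('w20'); asc(im,100,65,200,120)
p,im=snap('top','t32'); asc(im,335,235,400,270)
for a in [(349,251),(376,247),(378,259)]: print(onz(p,*a,7))
E
```

```text
t 43.28 tcp [437.4 -22.6 309.3] toolx ang 83.83 gap 42.5 F [ 0.5 -0.1 -0. ] q [-0.7  0.3  0.9  1.9 -0.2  1.1  0.2]
tip [ 369.5 -257.5    7. ]
bend [ 373.5 -363.6    7. ]
end [ 328.6 -369.     7. ]
    0         1         2         3         4         5         6         7         8         9         
 65 rrrrrrrrrrrrrrrrrrrrrrrrrrrrrrrrrrrrrrrrrrrrrrrrrrrrrrrrrrrrrrrrrrrrrrrrrrrrrrrrrrrrrrrrrrrrrrrrrrrr
 66 rrrrrrrrrrrrrrrrrrrrrrrrrrrrrrrrrrrrrrrrrrrrrrrrrrrrrrrrrrrrrrrrrrrrrrrrrrrrrrrrrrrrrrrrrrrrrrrrrrrr
 67 rrrrrrrrrrrrrrrrrrrrrrrrrrrrrrrrrrrrrrrrrrrrrrrrrrrrrrrrrrrrrrrrrrrrrrrrrrrrrrrrrrrrrrrrrrrrrrrrrrrr
 68 rrrrrrrrrrrrrrrrrrrrrrrrrrrrrrrrrrrrrrrrrrrrrrrrrrrrrrrrrrrrrrrrrrrrrrrrrrrrrrrrrrrrrrrrrrrrrrrrrrrr
 69 rrrrrrrrrrrrrrrrrrrrrrrrrrrrrrrrrrrrrrrrrrrrrrrrrrrrrrrrrrrrrrrrrrrrrrrrrrrrrrrrrrrrrrrrrrrrrrrrrrrr
 70 rrrrrrrrrrrrrrrrrrrrrrrrrrrrrrrrrrrrrrrrrrrrrrrrrrrrrrrrrrrrrrrrrrrrrrrrrrrrrrrrrrrrrrrrrrrrrrrrrrrr
 71 rrrrrrrrrrrrrrrrrrrrrrrrrrrrrrrrrrrrrrrrrrrrrrrrrrrrrrrrrrrrrrrrrrrrrrrrrrrrrrrrrrrrrrrrrrrrrrrrrrrr
 72 rrrrrrrrrrrrrrrrrrrrrrrrrrrrrrrrrrrrrrrrrrrrrrrrrrrrrrrrrrr
[... 6865 characters left out ...]
r
261 rrrrrrrrrrrrrrrrrrrrrrrrrrrrrrrrrrrrrrrrrrrrrrrrrrrrrrrrrrrrrrrrr
262 rrrrrrrrrrrrrrrrrrrrrrrrrrrrrrrrrrrrrrrrrrrrrrrrrrrrrrrrrrrrrrrrr
263 rrrrrrrrrrrrrrrrrrrrrrrrrrrrrrrrrrrrrrrrrrrrrrrrrrrrrrrrrrrrrrrrr
264 rrrrrrrrrrrrrrrrrrrrrrrrrrrrrrrrrrrrrrrrrrrrrrrrrrrrrrrrrrrrrrrrr
265 rrrrrrrrrrrrrrrrrrrrrrrrrrrrrrrrrrrrrrrrrrrrrrrrrrrrrrrrrrrrrrrrr
266 rrrrrrrrrrrrrrrrrrrrrrrrrrrrrrrrrrrrrrrrrrrrrrrrrrrrrrrrrrrrrrrrr
267 rrrrrrrrrrrrrrrrrrrrrrrrrrrrrrrrrrrrrrrrrrrrrrrrrrrrrrrrrrrrrrrrr
268 rrrrrrrrrrrrrrrrrrrrrrrrrrrrrrrrrrrrrrrrrrrrrrrrrrrrrrrrrrrrrrrrr
269 rrrrrrrrrrrrrrrrrrrrrrrrrrrrrrrrrrrrrrrrrrrrrrrrrrrrrrrrrrrrrrrrr
[ 363.5 -264.5    7. ]
[ 373.7 -369.4    7. ]
[ 327.4 -373.7    7. ]
```

Emit:
carry_out --pt "-38 -2 0 0" --pt "-76 -5 0 -2" --pt "-114 -8 0 -5" --pt "-152 -12 0 -7" --pt "-190 -16 0 -10" --pt "-228 -20 0 -10.5" --pt "-266 -25 0 -10.5" --pt "-304 -30 0 -10.5"

```text
time_s: 44.0
eef_pos: [373.6, -322.0, 309.1]
tool_rot: [0.0, 0.681, 0.732, -0.0]
ft_force: [0.4, -0.2, -0.4]
finger_gap: 42.6
```

Emit:
carry_out --pt "-5 0 35 0" --pt "-9 0 70 0" --pt "-9 0 105 0" --pt "-9 0 140 0" --pt "-9 0 159 0" --pt "-9 0 159 0" --pt "-9 0 159 0"

```text
time_s: 44.58
eef_pos: [375.0, -329.2, 149.7]
tool_rot: [-0.0, 0.681, 0.732, -0.0]
ft_force: [0.6, -0.2, 0.2]
finger_gap: 42.6
```

```bash
python3 - <<'E'
from h import *
np.set_printoptions(precision=1,suppress=True)
s,T=st(); p,im=snap('wrist','w33')
print(proj(p,[[366,-261,7],[373,-366,7],[328,-371,7]]))
g=im.astype(int); m=((g.max(2)-g.min(2))<0.3*g.max(2))&(g.max(2)>60)
n,l,stt,c=cv2.connectedComponentsWithStats(m.astype(np.uint8))
for i in range(1,n):
    if stt[i,4]>150: print(stt[i],c[i])
asc(im,200,100,360,300,3,4)
E
```

```text
t 44.58 tcp [ 375.  -329.2  149.7] toolx ang 94.18 gap 42.6 F [ 0.6 -0.2  0.2] q [ 0.2  0.6  0.7  2.  -0.5  0.8  1.3]
[[277.3 129.9]
 [277.3 233. ]
 [234.7 234.5]]
[  378     0   182   420 10572] [508.8 315.4]
[  438     0   122   116 11025] [506.   50.9]
[ 231  128   56  112 2174] [271.5 195.4]
[214 256  26  47 568] [226.4 278.6]
[325 256  26  83 799] [337.1 289.4]
[162 327  29  37 742] [177.1 344.7]
[ 374  326   44   54 1250] [393.  346.1]
[ 63 407  24  13 234] [ 75.9 414. ]
[478 407  25  13 234] [488.5 414. ]
    0         3         6         9         2         5   
100 rrrrrrrrrrrrrrrrrrrrrrrrrrrrrrrrrrrrrrrrrrrrrrrrrrrrrr
104 rrrrrrrrrrrrrrrrrrrrrrrrrrrrrrrrrrrrrrrrrrrrrrrrrrrrrr
108 rrrrrrrrrrrrrrrrrrrrrrrrrrrrrrrrrrrrrrrrrrrrrrrrrrrrrr
112 rrrrrrrrrrrrrrrrrrrrrrrrrrrrrrrrrrrrrrrrrrrrrrrrrrrrrr
116 rrrrrrrrrrrrrrrrrrrrrrrrrrrrrrrrrrrrrrrrrrrrrrrrrrrrrr
120 rrrrrrrrrrrrrrrrrrrrrrrrrrrrrrrrrrrrrrrrrrrrrrrrrrrrrr
124 rrrrrrrrrrrrrrrrrrrrrrrrrrrrrrrrrrrrrrrrrrrrrrrrrrrrrr
128 rrrrrrrrrrrrrrrrrrrrrrrrr---rrrrrrrrrrrrrrrrrrrrrrrrrr
132 rrrrrrrrrrrrrrrrrrrrrrrrroo--rrrrrrrrrrrrrrrrrr
[... 1726 characters left out ...]
rrrrrrrrrrrrrrrrrrrrrrrrrrrrrrrrrrrrrrrrrrrrrrrrrrr
256 rrrrrrrrrrooorrrrrrrrrrrrrrrrrrrrrrrrrrrrrrooorrrrrrrr
260 rrrrrrrrroooo.rrrrrrrrrrrrrrrrrrrrrrrrrrr..ooorrrrrrrr
264 rrrrrrrrrooo-.rrrrrrrrrrrrrrrrrrrrrrrrrrr..-ooorrrrrrr
268 rrrrrr..-ooo..rrrrrrrrrrrrrrrrrrrrrrrrrrr..-ooo-..rrrr
272 rrrrr...oooo...rrrrrrrrrrrrrrrrrrrrrrrrrr...oooo...rrr
276 rrrr...-ooo-...rrrrrrrrrrrrrrrrrrrrrrrrrr...-ooo-...rr
280 rrrr...oooo....rrrrrrrrrrrrrrrrrrrrrrrrrr....oooo...rr
284 rrr...-ooo-....rrrrrrrrrrrrrrrrrrrrrrrrrr....-ooo-...r
288 rr....oooo.....rrrrrrrrrrrrrrrrrrrrrrrrrr.....oooo...-
292 rr...-ooo-....rrrrrrrrrrrrrrrrrrrrrrrrrrr.....oooo-...
296 -.....-ooo....rrrrrrrrrrrrrrrrrrrrrrrrrrrr...oo#o.....
```

Pin B lies clearly in view (tip 277,129; bend about 279,233; arm to the left). Measure it the same way as pin A.

```bash
python3 - <<'E'
from h import *
np.set_printoptions(precision=1,suppress=True)
p,im=ld('w33')
g=im.astype(int); m=((g.max(2)-g.min(2))<0.3*g.max(2))&(g.max(2)>60)
n,l,stt,c=cv2.connectedComponentsWithStats(m.astype(np.uint8))
i=[i for i in range(1,n) if abs(c[i][0]-271)<3 and abs(c[i][1]-195)<4][0]
pts=np.argwhere(l==i)[:,::-1].astype(float)
W=np.array([onz(p,u,v,7)[:2] for u,v in pts])
k=(pts[:,1]<222); sh=W[k]; c=sh.mean(0); d=np.linalg.svd(sh-c)[2][0]; d*=np.sign(d[1]); print('ang',np.degrees(np.arctan2(d[1],d[0])),c)
t=(sh-c)@d; tip=c+d*t.max(); G=tip-70*d; print('tip',tip,'bend',tip-105*d,'G',G); print(rel([*G,20]))
E
```

```text
ang 94.90916104474337 [ 370.3 -304.8]
tip [ 366.4 -259.2] bend [ 375.4 -363.8] G [ 372.4 -328.9]
[  1.5  -3.4 130.8]
```

Emit:
carry_out --pt "0 -3 20 -0.7" --pt "0 -3 55 -0.7" --pt "0 -3 90 -0.7" --pt "0 -3 115 -0.7" --pt "0 -3 130 -0.7" --pt "0 -3 130 -0.7" --pt "0 -3 130 -0.7"

```text
time_s: 45.22
eef_pos: [373.6, -330.2, 21.0]
tool_rot: [0.001, 0.676, 0.737, -0.0]
ft_force: [-0.0, 0.0, -0.4]
finger_gap: 42.9
```

```bash
python3 - <<'E'
from h import *
np.set_printoptions(precision=1,suppress=True)
s,T=st(); print(rel([372.4,-328.9,2.5])); p,im=snap('wrist','w34')
asc(im,200,100,360,320,4,6)
E
```

```text
t 45.22 tcp [ 373.6 -330.2   21. ] toolx ang 94.94 gap 42.9 F [-0.   0.  -0.4] q [ 0.4  0.8  0.5  2.1 -0.7  0.5  1.5]
[ 1.4 -1.1 18.5]
    0    2    4    6    8    0    2    4    
100 rrrrrrrrrrrrrrrrrrrrrrrrrrrrrrrrrrrrrrrr
106 rrrrrrrrrrrrrrrrrrrrrrrrrrrrrrrrrrrrrrrr
112 rrrrrrrrrrrrrrrrrrrrrrrrrrrrrrrrrrrrrrrr
118 rrrrrrrrrrrrrrrrrrrrrrrrrrrrrrrrrrrrrrrr
124 rrrrrrrrrrrrrrrrrrrrrrrrrrrrrrrrrrrrrrrr
130 rrrrrrrrrrrrrrrrrrrrrrrrrrrrrrrrrrrrrrrr
136 rrrrrrrrrrrrrrrrrr----rrrrrrrrrrrrrrrrrr
142 rrrrrrrrrrrrrrrrr------rrrrrrrrrrrrrrrrr
148 rrrrrrrrrrrrrrrrr------rrrrrrrrrrrrrrrrr
154 rrrrrrrrrrrrrrrrr------rrrrrrrrrrrrrrrrr
160 rrrrrrrrrrrrrrrrr------rrrrrrrrrrrrrrrrr
166 rrrrrrrrrrrrrrrrr------rrrrrrrrrrrrrrrrr
172 rrrrrrrrrrrrrrrrr------rrrrrrrrrrrrrrrrr
178 rrrrrrrrrrrrrrrrr-----orrrrrrrrrrrrrrrrr
184 rrrrrrrrrrrrrrrrr----oorrrrrrrrrrrrrrrrr
190 rrrrrrrrrrrrrrrrr---ooorrrrrrrrrrrrrrrrr
196 rrrrrrrrrrrrrrrrr-ooooorrrrrrrrrrrrrrrrr
202 rrrrrrrrrrrrrrrrr--oooorrrrrrrrrrrrrrrrr
208 rrrrrrrrrrrrrrrrr-ooooorrrrrrrrrrrrrrrrr
214 rrrrrrrrrrrrrrrrr-ooooorrrrrrrrrrrrrrrrr
220 rrrrrrrrrrrrrrrrroooooorrrrrrrrrrrrrrrrr
226 rrrrrrrrrrrrrrrrroooooorrrrrrrrrrrrrrrrr
232 rrrrrrrrrrrrrrrrroooooorrrrrrrrrrrrrrrrr
238 rrrrrrrrrrrrrrrrroooooorrrrrrrrrrrrrrrrr
244 rrrrrrrrrrrrrrrrroooooorrrrrrrrrrrrrrrrr
250 rrrrrrrrrrrrrrrrroo#ooorrrrrrrrrrrrrrrrr
256 rrrrrrrroorrrrrrroo#ooorrrrrrrrroorrrrrr
262 rrrrrrrooo.rrrrrroo#ooorrrrrrrr.-oorrrrr
268 rrrrr.-oo..rrrrrroo#ooorrrrrrrr..ooo.-rr
274 rrr-..ooo..rrrrrroo#ooorrrrrrrr..ooo-..r
280 rrr..ooo-..rrrrrroo#ooorrrrrrrr...ooo..r
286 rr..-ooo...rrrrrroo#ooorrrrrrrr...ooo-..
292 r-..ooo-...rrrrrr-o#ooorrrrrrrr...-ooo..
298 ......#-...-------o#ooorrrrrrrr...o#-...
304 ..........-------oo#ooorrrrrrrrr..o.....
310 ..........oooooooooooorrrrrrrrrr.-o.....
316 ..........oooooooooorrrrrrrrrrrr.--.....
```

Emit:
carry_out --pt "-7 -1 8 0" --pt "-7 -1 15 0" --pt "-7 -1 18.5 0" --pt "-7 -1 18.5 0"

```text
time_s: 45.6
eef_pos: [372.1, -335.7, 0.7]
tool_rot: [-0.0, 0.676, 0.737, 0.0]
ft_force: [0.6, -0.5, 0.0]
finger_gap: 42.6
```

Emit:
carry_out --pt "0 0 0 0" --pt "0 0 0 0" --pt "0 0 0 0" --pt "0 0 0 0" --pt "0 0 0 0" --pt "0 0 0 0" --pt "0 0 0 0" --hand -1

```text
time_s: 46.18
eef_pos: [372.5, -335.9, 1.4]
tool_rot: [0.0, 0.676, 0.737, 0.0]
ft_force: [-0.5, 1.7, 3.8]
finger_gap: 11.1
```

```bash
python3 - <<'E'
from h import *
np.set_printoptions(precision=1,suppress=True)
s,T=st(); d=np.array([np.cos(np.radians(94.9)),np.sin(np.radians(94.9))]); print('tip dist',(np.array([366.4,-259.2])-s['eef_pos'][:2])@d)
L=json=None
print(t2w([[-138,-190,340],[-138,-195,222.4]]))
E
```

```text
t 46.18 tcp [ 372.5 -335.9    1.4] toolx ang 94.95 gap 11.1 F [-0.5  1.7  3.8] q [ 0.4  0.8  0.4  2.1 -0.8  0.5  1.5]
tip dist 76.91333065514839
[[ 441.8 -280.   340. ]
 [ 441.3 -285.   222.4]]
```

Emit:
carry_out --pt "0 0 -10 0" --pt "0 0 -40 0" --pt "0 0 -75 0" --pt "0 0 -110 0" --pt "0 0 -145 0" --pt "0 0 -180 0" --pt "0 0 -210 2" --pt "0 0 -220 4"

```text
time_s: 46.85
eef_pos: [373.0, -337.8, 225.8]
tool_rot: [0.004, 0.702, 0.712, 0.0]
ft_force: [-0.6, -0.9, -1.1]
finger_gap: 11.5
```

```bash
python3 - <<'E'
from h import *
np.set_printoptions(precision=1,suppress=True)
s,T=st()
p,im=ld('w20')
F=(-161.2,233.2);B=(-131.8,250.2)
for y in (-86,-74,74,86): print(y,proj(p,t2w([[F[0],y,F[1]],[B[0],y,B[1]]])).round(1).tolist())
print('R'); asc(im,186,120,240,192,1,2)
print('L'); asc(im,325,120,385,192,1,2)
E
```

```text
t 46.85 tcp [ 373.  -337.8  225.8] toolx ang 90.81 gap 11.5 F [-0.6 -0.9 -1.1] q [ 0.1  0.5  0.8  1.9 -0.4  1.   1.2]
-86 [[202.6, 131.8], [200.7, 161.3]]
-74 [[213.7, 131.8], [212.1, 161.4]]
74 [[350.4, 132.1], [351.9, 161.7]]
86 [[361.5, 132.2], [363.2, 161.7]]
R
        9         0         1         2         3         
120 rrrrrrrrrrrrrrrrrrrrrrrrrrrrrrrrrrrrrrrrrrrrrrrrrrrrrr
122 rrrrrrrrrrrrrrrrrrrrrrrrrrrrrrrrrrrrrrrrrrrrrrrrrrrrrr
124 rrrrrrrrrrrrrrrrrrrrrrrrrrrrrrrrrrrrrrrrrrrrrrrrrrrrrr
126 rrrrrrrrrrrrrrrrrrrrrrrrrrrrrrrrrrrrrrrrrrrrrrrrrrrrrr
128 rrrrrrrrrrrrrrrrrrrrrrrrrrrrrrrrrrrrrrrrrrrrrrrrrrrrrr
130 rrrrrrrrrrrrrrrrrrrrrrrrrrrrrrrrrrrrrrrrrrrrrrrrrrrrrr
132 rrrrrrr--------oo#########oor-------rrrrrrrrrrrrrrrrrr
134 rrrrrrr--------o###########oo-------rrrrrrrrrrrrrrrrrr
136 rrrrrrr--------o###########oo-------.rrrrrrrrrrrrrrrrr
138 rrrrrrr-------oo###########oo-------..rrrrrrrrrrrrrrrr
140 rrrrrr--------o############oo------...rrrrrrrrrrrrrrrr
142 rrrrrr--------o############o-------....rrrrrrrrrrrrrrr
144 rrrrrr--------o############oo------.....rrrrrrrrrrrrrr
146 rrrr
[... 3055 characters left out ...]
---..---o###################o----------rrrrrrrrrrr
172 oooooooo--------ooo###################ooo-oo--------rrrrrrrr
174 ######################################oooooooooooooo-rrrrrrr
176 #######################################ooooooooooooo-rrrrrrr
178 #######################################ooooooooooooo-rrrrrrr
180 ###########################ooooooooooooooooooooooooo--rrrrrr
182 #########################oooooooooooooooooooooooooooo-rrrrrr
184 #######################ooooooooooooooooooooooooooo##oorrrrrr
186 ######################ooooooooooooooooooooooooo######o-rrrrr
188 #####################oooooooooooo#######ooooooo######o-rrrrr
190 ########################################ooooooo######o-rrrrr
```

```bash
python3 - <<'E'
from h import *
np.set_printoptions(precision=1,suppress=True)
s,T=st(); print(rel(t2w([[-138,-197,221.4]])[0]))
E
```

```text
t 46.85 tcp [ 373.  -337.8  225.8] toolx ang 90.81 gap 11.5 F [-0.6 -0.9 -1.1] q [ 0.1  0.5  0.8  1.9 -0.4  1.   1.2]
[49.9 68.7  4.5]
```

Emit:
carry_out --pt "10 15 0 2" --pt "20 30 0 5" --pt "32 45 0 7" --pt "45 60 0 7" --pt "50 68 2 7" --pt "50 68 2 7" --pt "50 68 2 7" --pt "50 68 2 7"

```text
time_s: 47.52
eef_pos: [437.9, -285.9, 219.2]
tool_rot: [-0.0, 0.744, 0.668, -0.001]
ft_force: [-0.1, -0.5, -1.7]
finger_gap: 11.3
```

```bash
python3 - <<'E'
from h import *
np.set_printoptions(precision=1,suppress=True)
X=t2w([[-138,-197,221.4]])[0]
s,T=st(); print(rel(X))
p,im=snap('scene','s35'); print(rel(X)); st()
M=[(*proj(p,t2w([[-138,y,227]]))[0],'X') for y in (-120,-80,-225)]; print(M)
asc(im,165,168,245,196,marks=M)
p,im=snap('wrist','w35')
print(proj(p,t2w([[-138,-95,227],[-138,-120,227]])))
asc(im,200,60,360,270,3,5)
E
```

```text
t 47.52 tcp [ 437.9 -285.9  219.2] toolx ang 83.81 gap 11.3 F [-0.1 -0.5 -1.7] q [-0.   0.6  0.8  1.8 -0.5  1.   0.9]
[-0.7  3.2 -2.2]
[-0.5  3.2 -2.1]
t 47.57 tcp [ 437.9 -286.1  219.3] toolx ang 83.78 gap 11.4 F [-0.3 -0.8 -1.6] q [-0.   0.6  0.8  1.8 -0.5  1.   0.9]
[(np.float64(216.22578143420603), np.float64(181.4551276750405), 'X'), (np.float64(229.46840990610963), np.float64(181.52673326073588), 'X'), (np.float64(181.69341483803487), np.float64(181.27845316074104), 'X')]
         7         8         9         0         1         2         3         4    
168 rrrrrrrrrrrrr--oooo---.......-rrrrrrrrrrrrrrrrrrrrrrrrrrrrrrrrrrrrrrrrrrrrrrrrrr
169 rrrrrrrrrrrrr-.--o--..........rrrrrrrrrrrrrrrrrrrrrrrrrrrrrrrrrrrrrrrrrrrrrrrrrr
170 rrrrrrrrrrrrrr..----.........-rrrrrrrrrrrrrrrrrrrrrrrrrrrrrrrrrrrrrrrrrrrrrrrrrr
171 rrrrrrrrrrrrrr-..---.......-oorrrrrrrrrrrrrrrrrrrrrrrrrrrrrrrrrrrrrrrrrrrrrrrrrr
172 rrrrrrrrrrrrrrr...--........-orrrrrrrrrrrrrrrrrrrrrrrrrrrrrrrrrrrrrrrrrrrrrrrrrr
173 rrrrrrrrrrrrrrr-.............-rrrrrrrrrrrrrrrrrrrrrrrrrrrrrrrrrrrrrrrrrrrrrrrrrr
174 rrrrrrrrrrrrrrrr-.
[... 3715 characters left out ...]
rrrrrrrrrrrrrrrrrrrr...-------rrrrrrrrrrrrrrrrrrrrr
215 rrrrrrrrrrrrrrrrrrrrrrr...--o----rrrrrrrrrrrrrrrrrrrrr
220 rrrrrrrrrrrrrrrrrrrrrrr-..--o---rrrrrrrrrrrrrrrrrrrrrr
225 rrrrrrrrrrrrrrrrrrrrrrr-..-oo---rrrrrrrrrrrrrrrrrrrrrr
230 rrrrrrrrrrrrrrrrrrrrrrr-..-oo---rrrrrrrrrrrrrrrrrrrrrr
235 rrrrrrrrrrrrrrrrrrrrrrr-..-oo---rrrrrrrrrrrrrrrrrrrrrr
240 rrrrrrrrrrrrrrrrrrrrrrr-..-oo---rrrrrrrrrrrrrrrrrrrrrr
245 rrrrrrrrrrrrrrrrrrrrrrrr..-oo---rrrrrrrrrrrrrrrrrrrrrr
250 rrrrrrrrrrrrrrrrrrrrrrr-..-oo---rrrrrrrrrrrrrrrrrrrrrr
255 rrrrrrrrrrrrrrrrrrrr----..-oo-------rrrrrrrrrrrrrrrrrr
260 rrrrrrrrrrrrrrrrrrrr---...-oo---.---rrrrrrrrrrrrrrrrrr
265 rrrrrrrrrrrrrrrrr..----...-oo---.---...rrrrrrrrrrrrrrr
```

Emit:
carry_out --pt "0 3 -2 0" --pt "0 3 -2 0" --pt "8 3 -2 0" --pt "15 3 -2 0" --pt "22 3 -2 0" --pt "28 3 -2 0" --pt "34 3 -2 0" --pt "34 3 -2 0"

```text
time_s: 48.28
eef_pos: [446.3, -249.1, 220.8]
tool_rot: [-0.001, 0.743, 0.67, 0.0]
ft_force: [-0.6, 0.4, -0.7]
finger_gap: 11.4
```

```bash
python3 - <<'E'
from h import *
np.set_printoptions(precision=1,suppress=True)
X=t2w([[-138,-113,221.4]])[0]
s,T=st(); print(rel(X))
p,im=snap('scene','s36'); 
asc(im,190,174,245,190)
E
```

```text
t 48.28 tcp [ 446.3 -249.1  220.8] toolx ang 84.10 gap 11.4 F [-0.6  0.4 -0.7] q [-0.1  0.5  0.8  1.9 -0.5  1.   0.9]
[45.8 -1.  -0.5]
    9         0         1         2         3         4    
174 rrrr............-rrrrrrrrrrrrrrrrrrrrrrrrrrrrrrrrrrrrrr
175 rrrr-...-.......-rrrrrrrrrrrrrrrrrrrrrrrrrrrrrrrrrrrrrr
176 rrroo..----...---rrrrrrrrrrrrrrrrrooo##ooororrrrrrrrrrr
177 rrroo-..-.--.-oo-rrrrrrrrrrrrrrrrooo###ooo---rrrrrrrrrr
178 rrrooo--------oo-orrrrrrrrrrrrrrroo#####ooo--rrrrrrrrrr
179 rroooo-oo-----oo-orrrrrrrrrrrrrrroo#####ooo--rrrrrrrrrr
180 rroooooooo----ooo-ooooooooooooooooo######oo--rrrrrrrrrr
181 rro#oooooo----oooooooooooooo-----oo######o---rrrrrrrrrr
182 rroooooooo-----oooooooooooooooooooo######oo--rrrrrrrrrr
183 rrrooooooo-----oooooooooooooooooooo######oo--rrrrrrrrrr
184 rrrro---oo-----ooo----------------o######oo--rrrr######
185 rrrrrrrrro-----oorrrrrrrrrrrrrrrroo######oo--rrr#######
186 rrrrrrrrrooooooorrrrrrrrrrrrrrrrroo#####ooo--rrr#######
187 rrrrrrrrrrrrrrrrrrrrrrrrrrrrrrrrroo#####ooo--rrr###oooo
188 rrrrrrrrrrrrrrrrrrrrrrrrrrrrrrrrroo#####ooo--rrr###orrr
189 rrrrrrrrrrrrrrrrrrrrrrrrrrrrrrrrroo#####ooo--rrr###orrr
```

Emit:
carry_out --pt "7 0 0 0" --pt "14 0 0 0" --pt "21 0 0 0" --pt "28 0 0 0" --pt "34 0 0 0" --pt "40 0 0 0" --pt "46 0 0 0" --pt "46 0 0 0"

```text
time_s: 49.0
eef_pos: [451.0, -203.5, 220.8]
tool_rot: [-0.001, 0.743, 0.67, 0.0]
ft_force: [-0.1, 1.4, -1.2]
finger_gap: 11.2
```

```bash
python3 - <<'E'
from h import *
np.set_printoptions(precision=1,suppress=True)
X=t2w([[-138,-113,221.4]])[0]
s,T=st(); print(rel(X))
p,im=snap('scene','s37'); 
asc(im,195,172,255,190); print(proj(p,t2w([[-138,-36,227],[-138,-68,227]])))
E
```

```text
t 49.00 tcp [ 451.  -203.5  220.8] toolx ang 84.07 gap 11.2 F [-0.1  1.4 -1.2] q [-0.2  0.5  0.9  1.9 -0.5  1.   0.8]
[-0.  -1.  -0.6]
         0         1         2         3         4         5    
172 rrrrrrrrrrrrrr..----.....-orrrrrrrrrrrrrrrrrrrrrrrrrrrrrrrrr
173 rrrrrrrrrrrrrr-...-.......-rrrrrrrrrrrrrrrrrrrrrrrrrrrrrrrrr
174 rrrrrrrrrrrrrrr...........-rrrrrrrrrrrrrrrrrrrrrrrrrrrrrrrrr
175 rrrrrrrrrrrrrro-...-......-rrrrrrrrrrrrrrrrrrrrrrrrrrrrrrrrr
176 rrrrrrrrrrrrrooo..-----.---rroooooooooorrrrrrrrrrrrrrrrrrrrr
177 rrrrrrrrrrrrrooo-.----..-oorooo####oo---rrrrrrrrrrrrrrrrrrrr
178 rrrrrrrrrrrrrooo--o----.oooooo#####ooo--rrrrrrrrrrrrrrrrrrrr
179 rrrrrrrrrrrroooo-ooo-----ooooo#####ooo--rrrrrrrrrrrrrrrrrrrr
180 rrrrrrrrrrrroooooooo-----oo--o#####ooo--orrrrrrrrrrrrrrrrrrr
181 rrrrrrrrrrrro##ooooo-----ooooo#####ooo----------orrrrrrrrrrr
182 rrrrrrrrrrrroooooooo-----ooooo#####oo---ooo-o----rrrrrrrrrrr
183 rrrrrrrrrrrrroooooooo----ooooo#####oo--------oo--rrrrrrrrrrr
184 rrrrrrrrrrrrrro----oo----ooo-o#####ooo-----ooooooo#########o
185 rrrrrrrrrrrrrrrrrrroo----ooooo#####ooo--orr#################
186 rrrrrrrrrrrrrrrrrrrroo####oroo#####ooo--rrr#################
187 rrrrrrrrrrrrrrrrrrrrrrrrrrrroo#####ooo--rrr###oooooooooooooo
188 rrrrrrrrrrrrrrrrrrrrrrrrrrrroo#####ooo--rrr###orrrrrrrrrrrrr
189 rrrrrrrrrrrrrrrrrrrrrrrrrrrroo#####ooo--rrr###orrrrrrrrrrrrr
[[244.1 181.6]
 [233.4 181.5]]
```

Emit:
carry_out --pt "0 0 0 0" --pt "0 0 0 0" --pt "0 0 0 0" --pt "0 0 0 0" --pt "0 0 0 0" --hand -0.4

```text
time_s: 49.47
eef_pos: [451.2, -206.0, 221.3]
tool_rot: [0.0, 0.744, 0.669, 0.0]
ft_force: [-0.2, -0.4, -0.4]
finger_gap: 25.6
```

Emit:
carry_out --pt "0 0 -10 0" --pt "0 0 -25 0" --pt "0 0 -45 0" --pt "0 0 -80 0" --pt "0 0 -115 0" --pt "-10 -20 -130 0" --pt "-20 -40 -130 0" --pt "-20 -40 -130 0"

```text
time_s: 50.13
eef_pos: [405.0, -224.7, 353.6]
tool_rot: [0.001, 0.746, 0.666, 0.0]
ft_force: [-0.1, -0.6, -1.0]
finger_gap: 25.5
```

```bash
python3 - <<'E'
from h import *
np.set_printoptions(precision=1,suppress=True)
s,T=st()
p,im=snap('scene','s38'); 
asc(im,195,174,320,192)
p,im=snap('wrist','w38'); print(proj(p,t2w([[-138,y,227] for y in (-182,-115,-80,-35,80)])))
E
```

```text
t 50.13 tcp [ 405.  -224.7  353.6] toolx ang 83.53 gap 25.5 F [-0.1 -0.6 -1. ] q [-0.3  0.3  1.   1.8 -0.3  1.2  0.7]
         0         1         2         3         4         5         6         7         8         9         0         1         
174 rrrrrrrrrrrrrrrrrrrrrrrrrrrrrrrrrrrrrrrrrrrrrrrrrrrrrrrrrrrrrrrooooorrrrrrrrrrrrrrrrrrrrrrrrrrrr--oorrrrrrrrrrrrrrrrrrrrrrrrr
175 rrrrrrrrrrrrrrrrrrrrrrrrrrrrrrrrrrrrrrrrrrrrrrrrrrrrrrrrrrrrrrrrrooooorrrrrrrrrrrrrrrrrrrrrrr--ooorrrrrrrrrrrrrrrrrrrrrrrrrrr
176 rrrrrrrrrrrrrrrrrrrrrrrrrrrrrooo#####oorrrrrrrrrrrrrrrrrrrrrrrrrrrrroooooorrrrrrrrrrrrrrro-oooorrrrrrrrrrrrrrrrrrrrrrrrrrrrrr
177 rrrrrrrrrrrrrrrrrrrrrrrrrrrroo######oo--rrrrrrrrrrrrrrrrrrrrrrrrrrrrrrrrr####oooooo--oooooo--rrrrrrrrrrrrrrrrrrrrrrrrrrrrrrrr
178 rrrrrrrrrrrrrrrrrrrrrrrrrrrroo#####ooo--rrrooorrrrrrrrrrrrrrrrrrrrrrrrrrrrrrroooooo-o#####o--rrrrrrrrrrrrrrrrrrrrrrrrrrrrrrrr
179 rrrrrrrrrrrrrrrrrrrrrrrrrrrroo#####ooo---ooooooorrrrrrrrrrrrrrrrrrrrrrrrrrrr-----r--o#####o--rrrrrrrrrrrrrrrrrrrrrrrrrrrrrrrr
180 rrrrrrrrrrrrrrrrrrrrrrrrrrrroo#####oo-----oooooorrrrrrrrrrrrrrrrrrrr
[... 863 characters left out ...]
rrrrrrroo#####ooo--rrr###ooooooooooooooooooooooo##orrrrrrrrrrooo#####o-orrrrrrrrrrr------rrrrrrrrrrrrrrr
188 rrrrrrrrrrrrro----orrrrrrrrroo#####ooo--rrr###orrrrrrrrrrrrrrrrrrrrr###orrrrrrrrrrooo#####o-orrrrrrrrrrrrrrrrrrrrrrrrrrrrrrrr
189 rrrrrrrrrrrrrro---orrrrrrrrroo#####oo---rrr###orrrrrrrrrrrrrrrrrrrrr###orrrrrrrrrrooo#####o-orrrrrrrrrrrrrrrrrrrrrrrrrrrrrrrr
190 rrrrrrrrrrrrrro----rrrrrrrrroo#####ooo--rrr###orrrrrrrrrrrrrrrrrrrrr###orrrrrrrrrro-o#####o-orrrrrrrrrrrrrrrrrrrrrrrrrrrrrrrr
191 rrrrrrrrrrrrrroo---orrrrrr#########oooooooo###ooooo#########################orrrrro-o#####o-orrrrrrrrrrrrrrrrrrrrrrrrrrrrrrrr
[[321.3 247. ]
 [323.9 182.1]
 [325.5 144.1]
 [327.6  90.3]
 [334.5 -79. ]]
```

```bash
python3 - <<'E'
from h import *
import json
np.set_printoptions(precision=1,suppress=True)
v=json.load(open('tum.json')); c,s=np.cos(v[2]),np.sin(v[2]); Rm=np.array([[c,s,0],[-s,c,0],[0,0,1]])
def plane(p,u,vv,x):
    o,d=ray(p,u,vv); o=Rm@(o-[v[0],v[1],0]); d=Rm@d; return o+d*(x-o[0])/d[0]
p,_=ld('s38')
for n,a in [('L tip',(270,181.5)),('L bend',(303.5,185)),('R tip',(241.5,180.2)),('R bend',(210.5,184.5))]: print(n,plane(p,*a,-138))
pt,im=snap('top','t38')
for y in (150,45,-42,-150): print(y,proj(pt,t2w([[-138,y,225]])))
asc(im,240,204,345,234)
w,iw=ld('w38'); asc(iw,230,60,400,300,3,5)
E
```

```text
L tip [-138.    41.7  227.9]
L bend [-138.   141.7  216. ]
R tip [-138.   -43.4  232. ]
R bend [-138.  -138.7  215.7]
150 [[260.2 215.1]]
45 [[291.1 217. ]]
-42 [[316.7 218.5]]
-150 [[348.4 220.5]]
    4         5         6         7         8         9         0         1         2         3         4    
204 rrrrrrrrrrrrrrrrrrrrr---oggggoooooo####################################################################or
205 rrrrrrrrrrrrrrrrrrrrr---ogggggooooo######ooo###########################################################or
206 rrrrrrrrrrrrrrrrrrrrr---ggggggooooo######ooo##########################################################orr
207 rrrrrrrrrrrrrrrrrrrrrr--gggggoooooo######ooo##########################################################orr
208 rrrrrrrrrrrrrrrrrrrrr---gggggooooooo##################################################################rrr
209 rrrrrrrrrrrrrrrrrrrrr--oggggggooooooooo##############################################################rrrr
210 rrrrrrrrrrrrrrrrrrrrr--gggggggoooooooooo#############################################################rrrr
211 rrrrrrrrrrrrrrrrrr
[... 4845 characters left out ...]
rrrrrrrrrrgggggggg
245 rrrrrrrrrrrrrrrrrrrrrrrrrrrrrrrrrrrrrrrrrrrrrrrrrrggggggg
250 rrrrrrrrrrrrrrrrrrrrrrrrrrrrrrrrrrrrrrrrrrrrrrrrrr--ggggg
255 rrrrrr---rrrrrrrrrrrrrrrrrr---rrrrrrrrrrrrrrrrrrrr---gggg
260 rrrrr----.rrrrrrrrrrrrrrrr.----rrrrrrrrrrrrrrrrrrr----ggg
265 rr...---..rrrrrrrrrrrrrrrr..---..rrrrrrrrrrrrrrrrr---oo--
270 r...----..rrrrrrrrrrrrrrrr..----...rrrrrrrrrrrrrrr-----oo
275 ....----..rrrrrrrrrrrrrrrr..----....rrrrrrrrrrrrrr---oo--
280 ...----...rrrrrrrrrrrrrrrr...----...rrrrrrrrrrrrr------oo
285 ...----...rrrrrrrrrrrrrrrr...----....rrrrrrrrrrrrr---oo--
290 ...-oo-...rrrrrrrrrrrrrrrr...ooo-....rrrrrrrrrrrrr-----oo
295 .....o-...rrrrrrrrrrrrrrrr..-##........rrrrrrrrrrr--ooo--
```

```bash
python3 - <<'E'
from h import *
np.set_printoptions(precision=1,suppress=True)
w,iw=ld('w38')
th=0.04
def rot(x,z,t):
    dx,dz=x+8,z-269; c,s=np.cos(-t),np.sin(-t); return -8+c*dx-s*dz,269+s*dx+c*dz
for t in (0,0.04,0.08):
    x,z=rot(-161.2,233.2,t); print(t,proj(w,t2w([[x,-86,z],[x,-74,z]])).tolist())
for r in range(138,160,3): 
    g=iw[r].max(1).astype(int); print(r,[int(c) for c in range(290,320) if g[c]>150][:1])
p1,a=ld('s18'); p2,b=snap('scene','s40')
d=cv2.absdiff(a,b).max(2); d=cv2.GaussianBlur(d,(5,5),0)>40
n,l,stt,c=cv2.connectedComponentsWithStats(d.astype(np.uint8)); print([(stt[i].tolist()) for i in range(1,n) if stt[i,4]>25])
st()
E
```

```text
0 [[300.14116304783334, 151.7101514176162], [300.33719946926703, 137.83249775938117]]
0.04 [[299.07132616456386, 152.50884101343223], [299.25596922335706, 138.3161752405361]]
0.08 [[298.24437249295397, 153.350536853453], [298.42082831405304, 138.82563417572936]]
138 []
141 [301]
144 [301]
147 [301]
150 [301]
153 [301]
156 []
159 []
[[170, 0, 129, 143, 12155], [236, 151, 14, 16, 168], [343, 168, 89, 45, 1606], [436, 169, 13, 12, 108], [204, 176, 102, 71, 3604], [450, 189, 44, 34, 557], [423, 203, 34, 22, 280], [347, 205, 32, 12, 179], [335, 214, 4, 12, 36], [178, 216, 6, 6, 27], [428, 221, 14, 15, 105], [333, 228, 10, 8, 43], [437, 233, 75, 67, 1892], [325, 235, 95, 27, 1150], [372, 282, 45, 28, 561], [342, 307, 20, 9, 99], [432, 309, 128, 37, 2324]]
t 50.33 tcp [ 409.7 -220.5  351.1] toolx ang 84.01 gap 25.7 F [ 0.2  0.4 -0.4] q [-0.3  0.3  1.   1.8 -0.3  1.2  0.7]
```

```bash
python3 - <<'E'
from h import *
for n in ('scene0','s40'):
    im=cv2.imread(f'pics/{n}.png'); h=cv2.cvtColor(im,cv2.COLOR_BGR2HSV)
    y=cv2.inRange(h,(18,150,60),(32,255,255)); y[:250]=0; y[290:]=0; y[:,:370]=0; y[:,410:]=0
    r=im[228:272,405:445]; g=((r.max(2).astype(int)-r.min(2)<25)&(r.max(2)>70))
    print(n,np.argwhere(y).mean(0),y.sum()//255,'tin',np.argwhere(g).mean(0),g.sum())
print(manip.sign_off())
E
```

```text
scene0 [269.99236641 390.03816794] 262 tin [22.44039271 21.54417952] 713
s40 [270.15730337 390.01498127] 267 tin [22.46314325 21.5340751 ] 719
the job is handed in; nothing more can be done
None
```

I loaded all four plain stub axles through the port, swung the cover shut and pinned both locks. I handed the job in at about 50 s; the sign-off gives no verdict. The blue and pink look-alikes were left standing.

**Stubs:** each was let go with its flange about 70–80 mm below the port and slid to the back of the barrel. The wrist view just before closing showed flanges in the barrel and none on the bench. I did not measure their final rest positions. No rim contact showed in the force readings.

**Cover:** the front edge of its ear lies within about 1 pixel of where a shut cover would put it, which agrees with an angle near 0.

**Pins** (last camera estimates in the tumbler's frame, taking the pins on the lock line; no separate measurement of their depth towards the robot):

| Lock | Pin | Tip y (mm) | Limit for tip y (mm) | Tip z (mm) | Bend z (mm) |
|---|---|---|---|---|---|
| Left | pin_a | +42 | below +57 | 228 | 216 |
| Right | pin_b | −43 | above −57 | 232 | 216 |

Both pins tilt slightly in their holes since being let go. I tried to push pin_a fully home, but it bound after about 10 mm at 8.5 N, so I left it there.

**Other things on the bench:** I compared only the bush and the grease tin with the first picture, and both were unmoved. I did not check the spanner, screwdriver, bearing or small-parts box this way. My limit of 40 viewed pictures ran out before the pins went in, so the later checks used pixel measurements instead of viewed images.

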